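# Set up the measuring run: reference disc, carrier and sample lane

## Robot

A 6-joint arm with a two-finger parallel gripper is mounted at the origin on a cart in front of the work surface, level with it; the furniture and walls round the work are solid. World frame = base frame: x ahead of the robot, y to its left, z up, the work surface at z = 0. Lengths are in m, angles in rad, forces in N, time in s.
With the tool pointing down it reaches from about 0.35 to 0.775 m from the base axis. Payload 7.3 kg.
Tool frame: the origin (TCP) lies at the very end of the fingers, on their centre line; the grasp point (between the pads) lies 19 mm behind it; z points along the fingers, y is the line along which they close (so a half turn about z gives the same grasp; the last joint's range is limited). The gripper opens to 92 mm and grips with 3 to 60 N. Pads are 19 mm wide; open, the fingers measure 130 mm over their backs; the gripper's body (75 mm by 190 mm) begins 47 mm behind the grasp point.
Start: joints at [1.101, 0.342, 1.524, -0, 1.275, -0.146], TCP at [0.167, 0.498, 0.227] pointing down, gripper open.
Joint ranges: [-2.53, 2.53], [-0.77, 2.02], [0.04, 2.7], [-1, 4.14], [0.28, 2.66], [-3.11, 3.11]. Speed limits (rad/s): [2.57, 2.57, 3.14, 3.14, 3.14, 3.14].

## Interface

Orientations are given as [roll, pitch, yaw] about the fixed x, y, z axes, in that order (R = Rz(yaw) Ry(pitch) Rx(roll)).
In Python, from cell import robot gives the robot as it stands.
- The arm moves only by the tool apply_moves, never from a script. Its argument "rows" is a list of rows, each an object with "xyz": the shift along the tool's x, y, z in mm, a list of three; "turn": the turn about the tool's z in rad. A call has 1 to 10 rows; each row shifts and turns the commanded pose from where the row before left it, along the tool's axes as they then stand; what a row does not reach is not made up. A row lasts 1/8 s, in which the tool goes at most 62.5 mm and 10.7 degrees, less where a joint would pass 70% of its speed; a pose out of reach is approached as far as the arm can. A call with a gripper value outside its range is refused whole. "gripper" is the opening, from 0 (shut) to 1 (fully open), set as the call begins (left out, the last holds). The fingers move at their own pace and stop on an object; "newtons" is the grip in N (left out, the last holds). Time passes only in rows, so rows that do not move let the fingers close. It gives the time, the measured TCP pose, the force and the opening at its end, in the units of the state.
- robot.observe(): the state, without advancing time (a new reading comes with each control period).
- robot.read_camera(name): name is "scene" or "side" or "wrist"; returns a dict with "frame" (480x640x3 uint8, blue, green, red), "mtx" (3x3 intrinsics, pixels), "distortion" ([k1, k2, p1, p2, k3] as OpenCV has them; the pictures are not rectified), "R" (3x3) and "t" (3): a world point X has camera coordinates R X + t; the wrist camera has in their place "T_tool_cam" (4x4, takes a point from camera to tool coordinates, whose origin is the TCP and whose axes are the flange's). Camera axes: x right, y down, z forward; pixel columns grow to the right and rows downward; lengths in m; the calibration is good to about 2 mm. A picture is of the moment at which its call begins: read the wrist's pose just before it. There is no depth.
- robot.hand_in(): hands the job in, once; it reports no verdict.
The state is a dict: "time": time; "qpos": joint angles; "qvel": joint speeds; "joint_efforts": joint torques, N m; "tool_pos": TCP position; "tool_rot": TCP orientation; "contact_force": force on the tool from outside, world axes, zero at the start; "torque": the same for the moment, N m; "opening": finger opening in m.
Only numpy, scipy, OpenCV 4.12 (cv2) and the standard library are available. Lean on these libraries where they do the work, as an engineer would, in place of code of your own. Each camera call takes 0.05 s, during which the arm holds its last target. There are 200 camera calls.

## Task

Set up for a measuring run: seat the brass reference disc flat in the round recess of the aluminium carrier, then slide the carrier along the bench by its black handle, without lifting it, until it is centred and square on the blue mat with the disc still seated. Also load every sample case that is there, upright and lengthways, on to the roller lane above the wire guard, so that they all roll down and queue touching one another against the red stop. Leave the mug, tin, paint tube and swab jar alone.

Things in the scene. Friction and masses are not known exactly. Their poses are not given: they have to be found in the camera images.
- disc: brass reference disc, 60 mm across, 24 mm thick, 0.2 kg, lying flat on the bench at the start; origin: centre of its underside
- carrier: flat aluminium carrier plate, 140 mm (its x) by 96 mm (its y) by 14 mm thick, 0.7 kg, standing loose on the bench; a round recess on its +x side, an upright black handle bar on its -x side; origin: centre of its underside
- recess (a point): centre of the floor of the carrier's round recess, which is 64 mm across and 6 mm deep, chamfered mouth (floor 8 mm above the bench, plate top 14 mm); 20 mm from the carrier's centre along its +x. A seated disc stands 18 mm proud of the plate
- grip_bar (a point): grip point of the carrier's black handle bar, 50 mm from the carrier's centre along its -x, 40 mm above the bench; the bar is 12 mm thick (along the carrier's x), 56 mm wide (along its y) and reaches from the plate top (14 mm) to 50 mm above the bench
- mat: thin flat blue mat on the bench, fixed, 170 mm (its x) by 126 mm (its y), no step at its edge; origin: its centre
- deck: the sloped roller bed of the gravity lane (fixed), low end towards the robot. Origin: on the roller tops, mid-width, at the face of the red stop plate at the low end; x runs up the slope (0.13 rad above level) away from the stop, y across, z square off the rollers. 15 free-turning rollers reach to x = 337 mm. Side guides 58 mm apart stand 8 mm above the rollers
- guard_end (a point): upper end of the wire guard that covers the lane from the stop to x = 154 mm (deck frame): point on the roller tops, mid-width. The guard's top is 71 mm above the rollers; cases pass under it, a gripper cannot. Above x = 165 mm the side guides carry flared lips, out to 42 mm either side of the middle and 17 mm above the rollers
- load_spot (a point): place to set a case down: point on the roller tops, mid-width, at deck x = 303 mm (about 94 mm above the bench). A case released here upright, tilted like the slope, rolls by itself in about 2 s to the stop or to the case ahead, and there is room here for the fifth behind four others
- case_blue: sample case with a blue lid and grey lower half, a closed rigid box 64 mm (its x) by 50 mm (its y) by 46 mm high, about 0.16 kg, lying upright on the bench at the start; may be absent; origin: centre of its underside
- case_green: sample case with a green lid and grey lower half, a closed rigid box 64 mm (its x) by 50 mm (its y) by 46 mm high, about 0.16 kg, lying upright on the bench at the start; may be absent; origin: centre of its underside
- case_yellow: sample case with a yellow lid and grey lower half, a closed rigid box 64 mm (its x) by 50 mm (its y) by 46 mm high, about 0.16 kg, lying upright on the bench at the start; may be absent; origin: centre of its underside
- case_orange: sample case with an orange lid and grey lower half, a closed rigid box 64 mm (its x) by 50 mm (its y) by 46 mm high, about 0.16 kg, lying upright on the bench at the start; may be absent; origin: centre of its underside
- case_red: sample case with a red lid and grey lower half, a closed rigid box 64 mm (its x) by 50 mm (its y) by 46 mm high, about 0.16 kg, lying upright on the bench at the start; may be absent; origin: centre of its underside
- mug: white mug, 78 mm across, 97 mm high, with a handle, a bystander to leave alone; origin: centre of its underside
- pill_tin: small round white tin, 47 mm across, 21 mm high, a bystander to leave alone; origin: centre of its underside
- paint_tube_red: paint tube with a red band, 98 mm long, 23 mm wide, 20 mm high, a bystander to leave alone; origin: centre of its underside
- swab_jar: glass jar of swabs, 62 mm across, 89 mm high, a bystander to leave alone; origin: centre of its underside
Mind the look-alikes: they are no part of the job. Leave any purple look-alike of the case_red alone.

How it is judged:
By the outcome, as a careful person would: the job done as asked, in the order asked, and still so for the second after the job is handed in, with the robot touching nothing.
Of case_blue, case_green, case_yellow, case_orange, case_red only 3 to 5 are there at a start; the rules pass over those that are not, and their reading is None.
At some moment in a run one of case_blue, case_green, case_yellow, case_orange, case_red, disc may be knocked a few centimetres aside while the robot is not near it.
Once in a run the grip may slacken for a moment while it holds something.
It also fails if it takes over 210 s, if anything falls off the work surface, if the arm or the gripper's body presses on something with over 40 N, if the wrist force passes 120 N, or if a joint passes its speed limit or range.

## Working session

There is one attempt and no reset: what is moved stays moved. The work goes in short steps, Python scripts to look and compute and a tool call to move; the robot and the scene stay as the last step left them, time stands still between calls to the robot, and variables do not carry over. Pictures are saved under pics/ and viewed, on a budget of 14 in all, crops included, one or two more only if the job needs it, and the job is handed in when it is done.

Besides the shell and the picture viewer there is one more tool, called after ">>>" by a JSON object that holds its "api" and its "payload", one argument or row to a line. apply_moves: Moves the arm, as the interface text tells. Its arguments: {"type":"object","properties":{"rows":{"type":"array"},"gripper":{"type":"number"},"newtons":{"type":"number"}},"required":["rows"]}

```bash
ls; mkdir -p pics; python3 - <<'E'
from cell import robot
import cv2
s=robot.observe(); print(s)
for n in ("scene","side"):
    c=robot.read_camera(n); cv2.imwrite(f"pics/{n}0.png",c["frame"]); print(n,c["mtx"],c["distortion"],c["R"],c["t"])
c=robot.read_camera("wrist");print(c["T_tool_cam"],c["mtx"])
cv2.imwrite("pics/wrist0.png",c["frame"])
E
```

```text
pics
{'time': 0.0, 'qpos': array([ 1.10096622e+00,  3.42725138e-01,  1.52505037e+00, -1.88498704e-07,
        1.27542155e+00, -1.45984022e-01]), 'qvel': array([-2.05540159e-04, -2.55990379e-04, -9.53171721e-04,  5.29913716e-04,
        4.28555227e-04, -3.54399048e-05]), 'joint_efforts': array([-2.39811925e-03, -4.31228864e+01, -2.44219065e+01,  7.13649415e-02,
        5.60801569e-02, -1.45911349e-04]), 'tool_pos': array([0.16683696, 0.49733158, 0.22603209]), 'tool_rot': array([-3.14000529e+00, -2.33207142e-04,  2.81774644e+00]), 'contact_force': array([ 0.32153143, -0.35773781, -0.25300906]), 'torque': array([-0.0158201 , -0.03582078, -0.04201132]), 'opening': 0.09159456517686604}
scene [[487.82479103   0.         311.54157926]
 [  0.         487.82479103 228.70870938]
 [  0.           0.           1.        ]] [-0.00946679  0.          0.          0.          0.        ] [[ 0.47817057 -0.87826359  0.00244503]
 [-0.68066645 -0.37234524 -0.63091379]
 [ 0.555019    0.30002016 -0.77584909]] [-0.28195824  0.38718237  1.16010578]
side [[568.95535236   0.         315.79584385]
 [  0.         568.95535236 235.85072824]
 [  0.           0.           1.        ]] [-0.04914164  0.          0.          0.          0.        ] [[ 0.29955698 -0.95406334  0.00536183]
 [-0.85135022 -0.26983542 -0.44987959]
 [ 0.43066044  0.13019978 -0.89307312]] [-0.17137474  0.45659107  1.67555968]
[[-1.69256856e-04 -9.65708033e-01 -2.59630443e-01  6.85638439e-02]
 [ 9.99999586e-01  6.85899137e-05 -9.07037762e-04  1.60758649e-04]
 [ 8.93741682e-04 -2.59630490e-01  9.65707621e-01 -1.57324369e-01]
 [ 0.00000000e+00  0.00000000e+00  0.00000000e+00  1.00000000e+00]] [[419.87204622   0.         325.7360636 ]
 [  0.         419.87204622 234.04453924]
 [  0.           0.           1.        ]]
```

View pics/scene0.png

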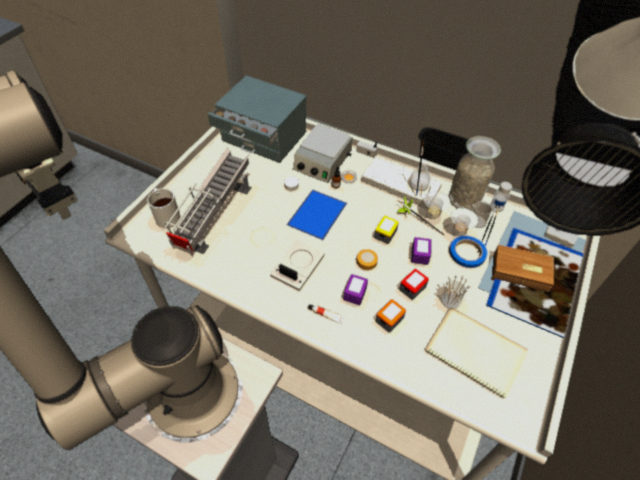

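View pics/side0.png

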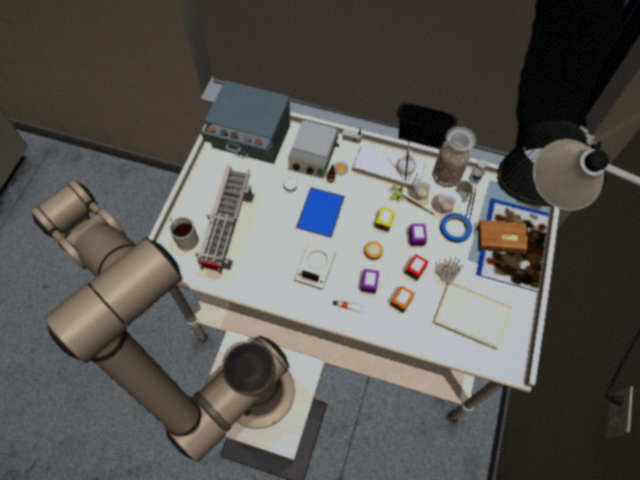

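Scene: the lane is at about (208,200), carrier (298,264), mat (318,214) and disc (367,259). The cases are yellow (386,228), red (414,283) and orange (391,314), with purple decoys at (356,289) and (422,250). No blue or green case is visible.

```bash
cat > h.py <<'E'
import numpy as np, cv2
from cell import robot
from scipy.spatial.transform import Rotation as Rot
def cam(name):
    s=robot.observe(); c=robot.read_camera(name)
    if name=="wrist":
        T=np.eye(4); T[:3,:3]=Rot.from_euler("xyz",s["tool_rot"]).as_matrix(); T[:3,3]=s["tool_pos"]
        W=np.linalg.inv(T@c["T_tool_cam"]); c["R"]=W[:3,:3]; c["t"]=W[:3,3]
    return c
def ray(c,px):
    u=cv2.undistortPoints(np.array([[px]],float),np.array(c["mtx"]),np.array(c["distortion"]))[0,0]
    R=np.array(c["R"]); return -R.T@np.array(c["t"]), R.T@np.array([u[0],u[1],1.])
def plane(c,px,z):
    o,d=ray(c,px); return o+d*(z-o[2])/d[2]
def proj(c,P):
    return cv2.projectPoints(np.array(P,float).reshape(-1,3),cv2.Rodrigues(np.array(c["R"]))[0],np.array(c["t"],float),np.array(c["mtx"]),np.array(c["distortion"]))[0][:,0]
def tri(cs,pxs):
    A=np.zeros((3,3));b=np.zeros(3)
    for c,p in zip(cs,pxs):
        o,d=ray(c,p); d=d/np.linalg.norm(d); M=np.eye(3)-np.outer(d,d); A+=M; b+=M@o
    return np.linalg.solve(A,b)
def blob(f,kind):
    h=cv2.cvtColor(f,cv2.COLOR_BGR2HSV); H,S,V=h[...,0],h[...,1],h[...,2]
    r={"yellow":(24,34),"orange":(7,16),"red":(0,4),"blue":(108,118),"green":(45,80),"purple":(130,150)}[kind]
    return ((H>=r[0])&(H<=r[1])&(S>130)&(V>80)).astype(np.uint8)
E
python3 - <<'E'
from h import *
sc,sd=cam("scene"),cam("side")
P={"yellow":((386,226),(385,216),.046),"red":((415,280),(417,265),.046),"orange":((391,312),(402,297),.046),"purA":((356,287),(370,279),.046),"purB":((422,248),(418,232),.046),
"disc":((367,258),(373,249),.024),"plate":((298,264),(315,266),.014),"mat":((318,214),(321,212),0),"recess":((303,257),(318,258),.012),"bar":((288,271),(311,275),.05),"tin":((291,182),(290,184),.02),
"stoptop":((180,240),(211,264),.05),"laneTop":((238,160),(240,172),.1),"mug":((163,205),(184,230),.1),"jar":((452,290),(448,268),.05)}
for k,(a,b,z) in P.items(): print(k,plane(sc,a,z).round(3),plane(sd,b,z).round(3),tri((sc,sd),(a,b)).round(3))
c=cam("wrist"); cv2.imwrite("pics/w1.png",c["frame"])
# composite zoom
f=sc["frame"]; a=cv2.resize(f[135:260,150:260],None,fx=4,fy=4,interpolation=cv2.INTER_CUBIC); g=sd["frame"]; b=cv2.resize(g[155:280,185:275],None,fx=4,fy=4,interpolation=cv2.INTER_CUBIC)
cv2.imwrite("pics/lane.png",np.hstack([a,b]))
E
```

```text
yellow [ 0.654 -0.212  0.046] [ 0.657 -0.214  0.046] [ 0.658 -0.213  0.043]
red [ 0.518 -0.354  0.046] [ 0.516 -0.356  0.046] [ 0.51  -0.355  0.057]
orange [ 0.397 -0.335  0.046] [ 0.396 -0.335  0.046] [ 0.394 -0.336  0.051]
purA [ 0.422 -0.225  0.046] [ 0.424 -0.225  0.046] [ 0.425 -0.225  0.043]
purB [ 0.629 -0.333  0.046] [ 0.632 -0.332  0.046] [ 0.638 -0.332  0.035]
disc [ 0.538 -0.206  0.024] [ 0.539 -0.206  0.024] [ 0.539 -0.206  0.022]
plate [ 0.433 -0.042  0.014] [ 0.428 -0.043  0.014] [ 0.425 -0.045  0.024]
mat [0.635 0.002 0.   ] [0.632 0.    0.   ] [ 0.628 -0.001  0.009]
recess [ 0.462 -0.042  0.012] [ 0.459 -0.043  0.012] [ 0.455 -0.045  0.021]
bar [ 0.378 -0.043  0.05 ] [ 0.379 -0.044  0.05 ] [ 0.377 -0.044  0.053]
tin [0.698 0.134 0.02 ] [0.695 0.133 0.02 ] [0.691 0.131 0.028]
stoptop [0.322 0.28  0.05 ] [0.319 0.27  0.05 ] [0.309 0.261 0.078]
laneTop [0.635 0.286 0.1  ] [0.643 0.289 0.1  ] [0.648 0.294 0.086]
mug [0.374 0.369 0.1  ] [0.385 0.38  0.1  ] [0.396 0.394 0.068]
jar [ 0.533 -0.451  0.05 ] [ 0.533 -0.452  0.05 ] [ 0.533 -0.452  0.049]
```

View pics/lane.png

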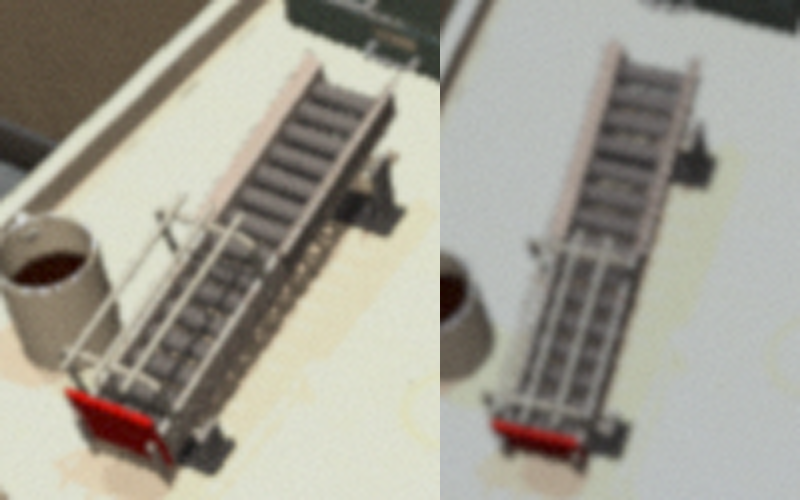

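Measured by both cameras, the deck is at about y≈0.28 and nearly aligned with x. Next I move above the disc, turning to yaw = π.

>>> {"api": "apply_moves", "payload": {
  "rows": [
    {"xyz": [0,0,0],"turn": -0.162},
    {"xyz": [0,0,0],"turn": -0.162},
    {"xyz": [-26,-50,0],"turn": 0},
    {"xyz": [-26,-50,0],"turn": 0},
    {"xyz": [-26,-50,0],"turn": 0},
    {"xyz": [-26,-50,0],"turn": 0},
    {"xyz": [-26,-50,0],"turn": 0},
    {"xyz": [-26,-50,0],"turn": 0},
    {"xyz": [-26,-50,0],"turn": 0},
    {"xyz": [-26,-50,0],"turn": 0}
  ],
  "gripper": 1
}}

```text
time: 1.55
tool_pos: [0.3757, 0.0961, 0.227]
tool_rot: [3.141, 0.001, -3.141]
contact_force: [1.5, 0.9, 0.2]
opening: 0.0923
```

>>> {"api": "apply_moves", "payload": {
  "rows": [
    {"xyz": [-26,-50,0],"turn": 0},
    {"xyz": [-26,-50,0],"turn": 0},
    {"xyz": [-26,-50,0],"turn": 0},
    {"xyz": [0,0,0],"turn": 0},
    {"xyz": [0,0,0],"turn": 0}
  ]
}}

```text
time: 2.17
tool_pos: [0.4526, -0.0519, 0.2264]
tool_rot: [3.141, -0.001, 3.141]
contact_force: [-1.0, 0.3, -0.3]
opening: 0.0913
```

```bash
python3 - <<'E'
from h import *
c=cam("wrist"); cv2.imwrite("pics/w2.png",c["frame"])
np.savez("w2.npz",**{k:np.array(v) for k,v in c.items()})
E
```

```text
(no output)
```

View pics/w2.png

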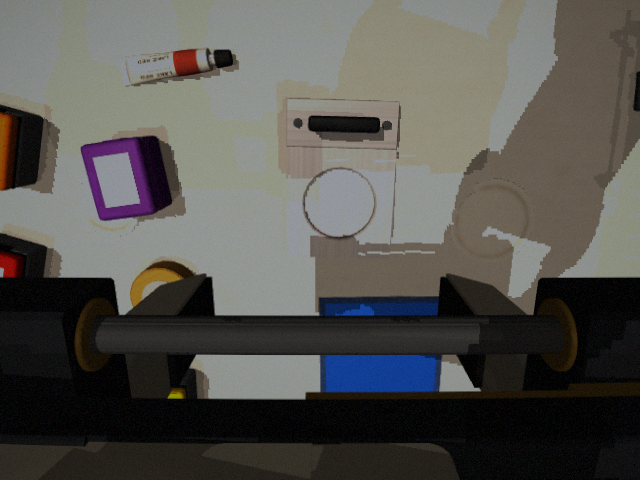

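The wrist view shows plate corners (287,98) and (399,100), the recess centre at about (340,202), the bar at about (344,124), and the mat's near edge from (320,298) to (440,297). Now an enlarged crop of the carrier, together with its numbers.

```bash
python3 - <<'E'
from h import *
c=dict(np.load("w2.npz")); f=c["frame"]
for k,p,z in [("TL",(287,98),.014),("TR",(399,100),.014),("rec",(340,202),.014),("bar",(344,123),.05),("matL",(320,298),0),("matR",(440,297),0),("disc",(163,285),.024)]:
    print(k,plane(c,p,z).round(4))
g=cv2.cvtColor(f,cv2.COLOR_BGR2GRAY)[150:255,285:400]
print(cv2.HoughCircles(cv2.GaussianBlur(g,(3,3),0),cv2.HOUGH_GRADIENT,1,50,param1=80,param2=15,minRadius=28,maxRadius=44))
cv2.imwrite("pics/w2z.png",cv2.resize(f[85:260,270:410],None,fx=4.3,fy=3.4,interpolation=cv2.INTER_CUBIC))
E
```

```text
TL [ 0.3645 -0.0848  0.014 ]
TR [0.3661 0.0097 0.014 ]
rec [ 0.4535 -0.0395  0.014 ]
bar [ 0.3849 -0.0381  0.05  ]
matL [ 0.5523 -0.058   0.    ]
matR [ 0.5515  0.0608 -0.    ]
disc [ 0.529  -0.2025  0.024 ]
[[[54.5 52.5 36.3]]]
```

View pics/w2z.png

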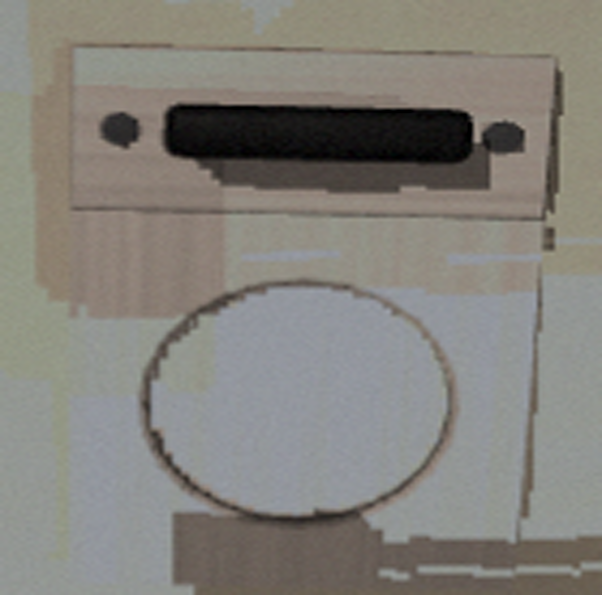

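>>> {"api": "apply_moves", "payload": {
  "rows": [
    {"xyz": [-28,-51,25],"turn": 0},
    {"xyz": [-29,-51,26],"turn": 0},
    {"xyz": [-29,-52,25],"turn": 0},
    {"xyz": [0,0,0],"turn": 0},
    {"xyz": [0,0,0],"turn": 0}
  ]
}}

```text
time: 2.85
tool_pos: [0.5369, -0.2009, 0.1526]
tool_rot: [3.141, -0.001, -3.14]
contact_force: [0.3, -0.9, 0.3]
opening: 0.0921
```

```bash
cat > disc.py <<'E'
from h import *
c=cam("wrist"); f=c["frame"]; cv2.imwrite("pics/wd.png",f)
h=cv2.cvtColor(f,cv2.COLOR_BGR2HSV); print(robot.observe()["tool_pos"].round(4))
m=((h[...,0]>8)&(h[...,0]<24)&(h[...,1]>110)&(h[...,2]>70)).astype(np.uint8); m[300:]=0
n,l,st,ce=cv2.connectedComponentsWithStats(m)
for i in range(1,n):
    if st[i,4]>300: print(st[i],ce[i].round(1),plane(c,ce[i],.024).round(4))
E
python3 disc.py; python3 - <<'E'
from h import *
c=dict(np.load("w2.npz"))
A,B,C=[plane(c,p,.014) for p in [(286.3,98.2),(399.1,101.8),(390.9,243.8)]]; r=plane(c,(339.8,202.9),.014); b=plane(c,(344,123.8),.05)
b1,b2=plane(c,(308.5,120.4+.3),.05),plane(c,(380,127),.05)
print(A,B,C,r,b); print("yaw edge",np.arctan2(-(B-A)[0],(B-A)[1]),"side",np.arctan2((C-B)[1],(C-B)[0]),"bar-rec",np.arctan2((r-b)[1],(r-b)[0]),np.linalg.norm(r-b),"bar",np.arctan2(-(b2-b1)[0],(b2-b1)[1]))
E
```

```text
[ 0.537  -0.2008  0.1533]
[  49    0   90   70 2896] [96.4 36.8] [ 0.415  -0.3477  0.024 ]
[ 277  188   84   82 3396] [318.7 227.9] [ 0.5406 -0.2062  0.024 ]
[ 0.36464142 -0.08538594  0.014     ] [0.36753322 0.00981346 0.014     ] [0.49245227 0.0075956  0.014     ] [ 0.45431627 -0.03964455  0.014     ] [ 0.38553497 -0.03809352  0.05      ]
yaw edge -0.030366925716830376 side -0.017752516062427195 bar-rec -0.022546336458688955 0.0776483933296897 bar -0.08518391090274567
```

View pics/wd.png

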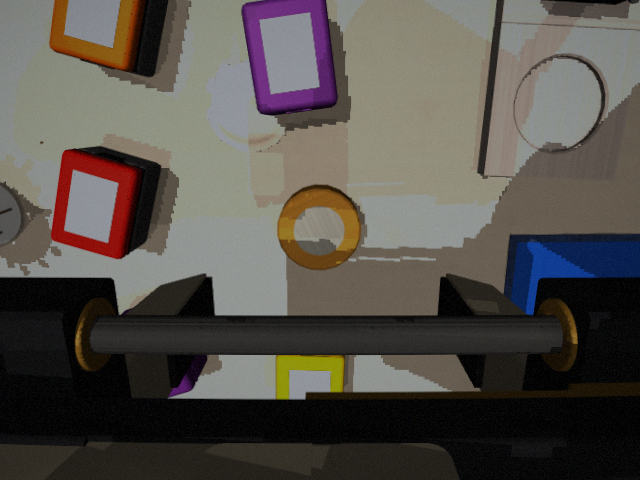

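The disc is at (319,228), giving (0.5406, -0.206). Both cameras agree to 3 mm, so I descend and grip.

>>> {"api": "apply_moves", "payload": {
  "rows": [
    {"xyz": [-4,-5,50],"turn": 0},
    {"xyz": [0,0,50],"turn": 0},
    {"xyz": [0,0,30],"turn": 0},
    {"xyz": [0,0,12],"turn": 0},
    {"xyz": [0,0,0],"turn": 0},
    {"xyz": [0,0,0],"turn": 0}
  ]
}}

```text
time: 3.65
tool_pos: [0.5422, -0.2077, 0.0124]
tool_rot: [-3.14, 0.003, -3.141]
contact_force: [-0.1, 0.6, 0.6]
opening: 0.0915
```

>>> {"api": "apply_moves", "payload": {
  "rows": [
    {"xyz": [0,0,0],"turn": 0},
    {"xyz": [0,0,0],"turn": 0},
    {"xyz": [0,0,0],"turn": 0},
    {"xyz": [0,0,0],"turn": 0},
    {"xyz": [0,0,0],"turn": 0},
    {"xyz": [0,0,0],"turn": 0}
  ],
  "gripper": 0.5,
  "newtons": 35
}}

```text
time: 4.4
tool_pos: [0.5411, -0.2073, 0.0106]
tool_rot: [3.141, -0.0, -3.141]
contact_force: [-0.1, 1.5, 3.5]
opening: 0.059
```

>>> {"api": "apply_moves", "payload": {
  "rows": [
    {"xyz": [0,0,-30],"turn": 0},
    {"xyz": [0,0,-30],"turn": 0},
    {"xyz": [17,34,0],"turn": 0},
    {"xyz": [17,34,0],"turn": 0},
    {"xyz": [18,33,0],"turn": 0},
    {"xyz": [17,34,0],"turn": 0},
    {"xyz": [17,33,0],"turn": 0},
    {"xyz": [0,0,20],"turn": 0},
    {"xyz": [0,0,0],"turn": 0},
    {"xyz": [0,0,0],"turn": 0}
  ],
  "gripper": 0.45
}}

```text
time: 5.65
tool_pos: [0.4555, -0.0399, 0.0507]
tool_rot: [-3.141, 0.0, 3.141]
contact_force: [-0.4, 0.2, -2.1]
opening: 0.0588
```

```bash
python3 - <<'E'
from h import *
print({k:robot.observe()[k].round(4) for k in ("tool_pos","tool_rot","contact_force")})
c=cam("wrist"); cv2.imwrite("pics/w3.png",c["frame"])
E
```

```text
{'tool_pos': array([ 0.4555, -0.0399,  0.0507]), 'tool_rot': array([-3.1415e+00,  3.0000e-04,  3.1414e+00]), 'contact_force': array([-0.383 ,  0.1545, -2.06  ])}
```

View pics/w3.png

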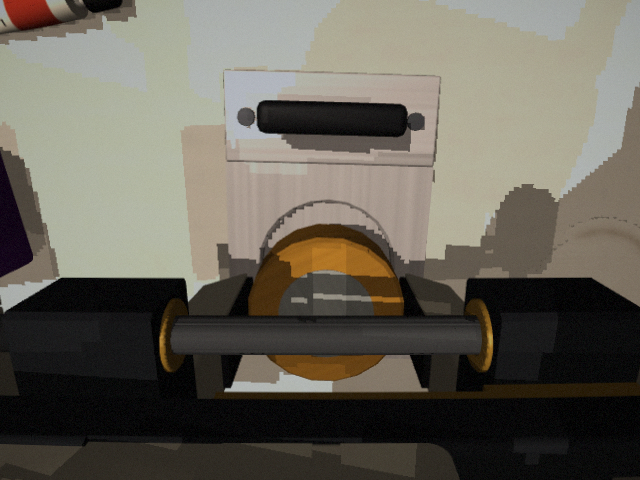

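```bash
python3 - <<'E'
from h import *
c=cam("wrist")
TL,TR=plane(c,(224,70),.014),plane(c,(440,76.5),.014); yaw=np.arctan2(-(TR-TL)[0],(TR-TL)[1])
r=(TL+TR)/2+.09*np.array([np.cos(yaw),np.sin(yaw),0]); print(TL,TR,np.linalg.norm(TR-TL),yaw,"rec",r)
print("apex",plane(c,(327,201),.014), "bar",plane(c,(332,118),.05))
t=robot.observe()["tool_pos"]; zt=t[2]+.0134
print("disc L/R/top",[plane(c,p,zt).round(4) for p in [(249,303),(404,303),(327,225)]])
f=c["frame"];cv2.imwrite("pics/w3z.png",cv2.resize(f[190:310,240:420],None,fx=4,fy=4,interpolation=cv2.INTER_CUBIC))
E
```

```text
[ 0.36506261 -0.08480449  0.014     ] [0.36778309 0.00967937 0.014     ] 0.09452301744429836 -0.0287850807684749 rec [ 0.45638557 -0.04015286  0.014     ]
apex [ 0.42320349 -0.03982289  0.014     ] bar [ 0.38580193 -0.0380791   0.05      ]
disc L/R/top [array([ 0.4523, -0.0689,  0.0643]), array([ 0.4523, -0.0113,  0.0643]), array([ 0.4224, -0.0399,  0.0643])]
```

View pics/w3z.png

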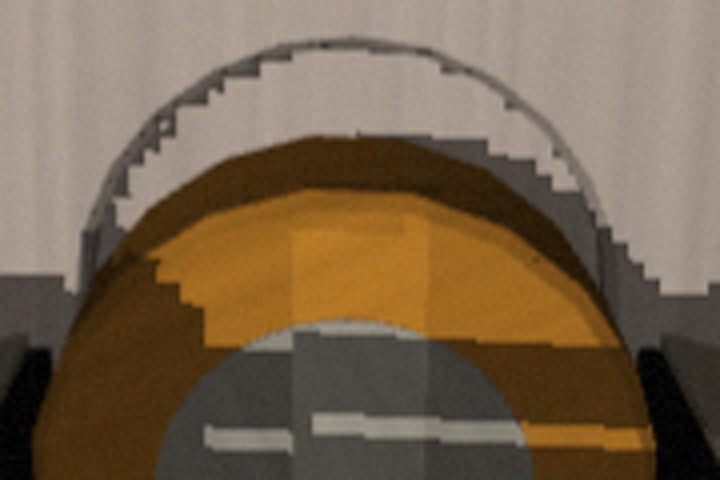

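```bash
python3 - <<'E'
from h import *
c=cam("wrist"); t=robot.observe()["tool_pos"]; zb=t[2]-.0106; print(t,zb)
print("disc bottom apex",plane(c,(326.9,223.8),zb),"top apex",plane(c,(326.9,237.5),zb+.024))
print("rec apex",plane(c,(326.3,199.6),.014),"L/R",plane(c,(261.3,247.5),.014),plane(c,(390,247.5),.014))
E
```

```text
[ 0.45558747 -0.04001189  0.05093638] 0.04033637699141482
disc bottom apex [ 0.42779976 -0.03990248  0.04033638] top apex [ 0.42696737 -0.03994378  0.06433638]
rec apex [ 0.42254098 -0.04013866  0.014     ] L/R [ 0.44599169 -0.07158685  0.014     ] [ 0.44601465 -0.00934315  0.014     ]
```

>>> {"api": "apply_moves", "payload": {
  "rows": [
    {"xyz": [1.5,0,8],"turn": 0},
    {"xyz": [0,0,8],"turn": 0},
    {"xyz": [0,0,5],"turn": 0},
    {"xyz": [0,0,3],"turn": 0},
    {"xyz": [0,0,2],"turn": 0},
    {"xyz": [0,0,2],"turn": 0},
    {"xyz": [0,0,0],"turn": 0},
    {"xyz": [0,0,0],"turn": 0}
  ]
}}

```text
time: 6.8
tool_pos: [0.4537, -0.0395, 0.0226]
tool_rot: [3.142, 0.0, -3.141]
contact_force: [-0.1, -0.6, -1.4]
opening: 0.0586
```

>>> {"api": "apply_moves", "payload": {
  "rows": [
    {"xyz": [0,0,1.5],"turn": 0},
    {"xyz": [0,0,1],"turn": 0},
    {"xyz": [0,0,0.5],"turn": 0},
    {"xyz": [0,0,0],"turn": 0}
  ]
}}

```text
time: 7.3
tool_pos: [0.4536, -0.0395, 0.0195]
tool_rot: [3.141, -0.0, -3.141]
contact_force: [0.6, 0.1, -1.0]
opening: 0.059
```

>>> {"api": "apply_moves", "payload": {
  "rows": [
    {"xyz": [0,0,0.5],"turn": 0},
    {"xyz": [0,0,0],"turn": 0},
    {"xyz": [0,0,0],"turn": 0},
    {"xyz": [0,0,0],"turn": 0}
  ],
  "gripper": 0.8
}}

```text
time: 7.8
tool_pos: [0.4537, -0.0395, 0.0191]
tool_rot: [3.142, 0.0, -3.141]
contact_force: [0.0, -0.7, 0.4]
opening: 0.0737
```

>>> {"api": "apply_moves", "payload": {
  "rows": [
    {"xyz": [0,0,-40],"turn": 0},
    {"xyz": [0,0,-50],"turn": 0},
    {"xyz": [0,0,-20],"turn": 0},
    {"xyz": [0,0,0],"turn": 0},
    {"xyz": [0,0,0],"turn": 0}
  ]
}}

```text
time: 8.43
tool_pos: [0.4529, -0.0394, 0.128]
tool_rot: [3.141, -0.002, -3.141]
contact_force: [-0.5, 0.2, -0.1]
opening: 0.0731
```

```bash
python3 - <<'E'
from h import *
c=cam("wrist"); f=c["frame"]; print(robot.observe()["tool_pos"])
h=cv2.cvtColor(f,cv2.COLOR_BGR2HSV)
cv2.imwrite("pics/w4z.png",cv2.resize(f[60:400,180:520],None,fx=1.75,fy=1.75,interpolation=cv2.INTER_CUBIC))
E
```

```text
[ 0.45278286 -0.039332    0.12780034]
```

View pics/w4z.png

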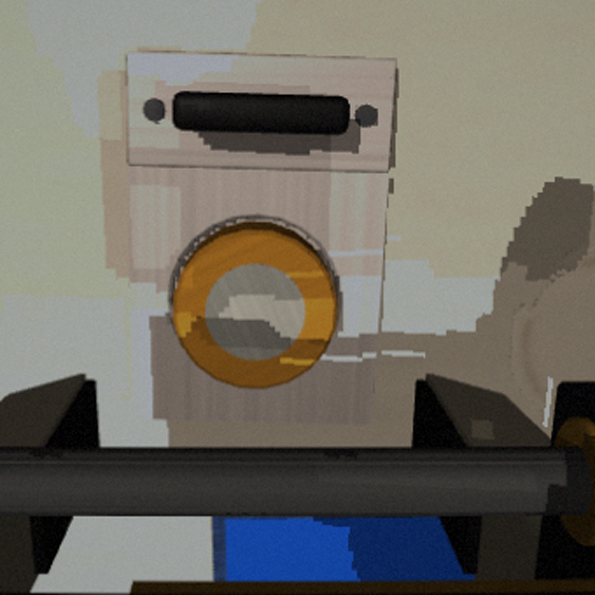

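The disc sits concentric in the recess. Next I turn to the handle, and meanwhile get the mat from the opening scene and side pictures.

>>> {"api": "apply_moves", "payload": {
  "rows": [
    {"xyz": [0,0,-20],"turn": 0.177},
    {"xyz": [0,0,0],"turn": 0.177},
    {"xyz": [0,0,0],"turn": 0.177},
    {"xyz": [0,0,0],"turn": 0.177},
    {"xyz": [0,0,0],"turn": 0.177},
    {"xyz": [0,0,0],"turn": 0.177},
    {"xyz": [0,0,0],"turn": 0.177},
    {"xyz": [0,0,0],"turn": 0.177},
    {"xyz": [0,0,0],"turn": 0.177}
  ],
  "gripper": 0.36
}}

```text
time: 9.6
tool_pos: [0.4529, -0.0394, 0.1476]
tool_rot: [-3.139, -0.001, 1.543]
contact_force: [-0.1, -0.9, -0.5]
opening: 0.0333
```

```bash
cat > mat.py <<'E'
from h import *
for n in ("scene","side"):
    c=cam(n); f=cv2.imread(f"pics/{n}0.png")
    m=cv2.inRange(cv2.cvtColor(f,cv2.COLOR_BGR2HSV),(105,120,60),(125,255,255)); m[:, 400:]=0
    g=np.mgrid[0.5:0.8:.0005,-.12:.12:.0005]; P=np.stack([g[0],g[1],0*g[0]],-1).reshape(-1,3)
    p=proj(c,P).reshape(g.shape[1],g.shape[2],2).astype(np.float32)
    w=cv2.remap(cv2.GaussianBlur(m,(0,0),.6),p[...,0],p[...,1],cv2.INTER_LINEAR)
    w=(w>127).astype(np.uint8); ct=max(cv2.findContours(w,0,1)[0],key=cv2.contourArea)
    (b,a),(s1,s2),an=cv2.minAreaRect(ct)
    M=cv2.moments(ct); 
    print(n,"rect",(.5+a*.0005,-.12+b*.0005),s1*.5,s2*.5,an,"centroid",.5+M["m01"]/M["m00"]*.0005,-.12+M["m10"]/M["m00"]*.0005, "yaw", .5*np.arctan2(2*M["mu11"],M["mu02"]-M["mu20"]))
E
python3 mat.py; python3 -c "
from h import *
print(robot.observe()['tool_pos'],robot.observe()['tool_rot'])
c=dict(np.load('w2.npz'))"
```

```text
scene rect (0.6365934753417969, 0.005992088317871097) 165.77711486816406 121.45503234863281 89.30972290039062 centroid 0.6361465096678341 0.0060708333064573294 yaw 0.016947516210435824
side rect (0.6339268341064453, 0.0031827239990234457) 164.96873474121094 121.37728118896484 89.6075668334961 centroid 0.6336674029429331 0.0033313623282836546 yaw 0.013277250773335308
[ 0.45298323 -0.03941516  0.14775641] [-3.13912364e+00 -6.98511066e-04  1.54744625e+00]
```

```bash
python3 - <<'E'
from h import *
c=cam("wrist"); f=c["frame"]; cv2.imwrite("pics/w5.png",f)
m=cv2.inRange(cv2.cvtColor(f,cv2.COLOR_BGR2HSV),(105,120,40),(125,255,255))
ct=max(cv2.findContours(m,0,1)[0],key=cv2.contourArea); print(cv2.boundingRect(ct),cv2.contourArea(ct))
ap=cv2.approxPolyDP(ct,5,True)[:,0]
for p in ap: print(p,plane(c,p,0).round(4))
E
```

```text
(456, 61, 184, 179) 30932.5
[639  61] [0.6737 0.0673 0.    ]
[464  64] [0.5508 0.0662 0.    ]
[456 239] [ 0.5518 -0.0583  0.    ]
[639 233] [ 0.6936 -0.0568  0.    ]
```

>>> {"api": "apply_moves", "payload": {
  "rows": [
    {"xyz": [0,-34,0],"turn": 0},
    {"xyz": [0,-33,0],"turn": 0},
    {"xyz": [0,0,50],"turn": 0},
    {"xyz": [0,0,45],"turn": 0},
    {"xyz": [0,0,20],"turn": 0},
    {"xyz": [0,0,10],"turn": 0},
    {"xyz": [0,0,0],"turn": 0},
    {"xyz": [0,0,0],"turn": 0}
  ]
}}

```text
time: 10.75
tool_pos: [0.3872, -0.0382, 0.0246]
tool_rot: [3.14, 0.0, 1.55]
contact_force: [-0.1, -0.3, -0.4]
opening: 0.0332
```

>>> {"api": "apply_moves", "payload": {
  "rows": [
    {"xyz": [0,0,0],"turn": 0},
    {"xyz": [0,0,0],"turn": 0},
    {"xyz": [0,0,0],"turn": 0},
    {"xyz": [0,0,0],"turn": 0}
  ],
  "gripper": 0,
  "newtons": 30
}}

```text
time: 11.25
tool_pos: [0.3848, -0.0378, 0.0241]
tool_rot: [-3.138, -0.001, 1.549]
contact_force: [-6.5, -1.6, 7.3]
opening: 0.0119
```

```bash
python3 - <<'E'
from h import *
s=robot.observe();print(s["tool_pos"],s["tool_rot"],s["contact_force"])
c=cam("wrist"); f=c["frame"]; cv2.imwrite("pics/w6.png",f)
E
```

```text
[ 0.38477087 -0.03779949  0.02414624] [-3.13818695e+00 -5.72593269e-04  1.54900343e+00] [-6.46613354 -1.61340448  7.3213507 ]
```

View pics/w6.png

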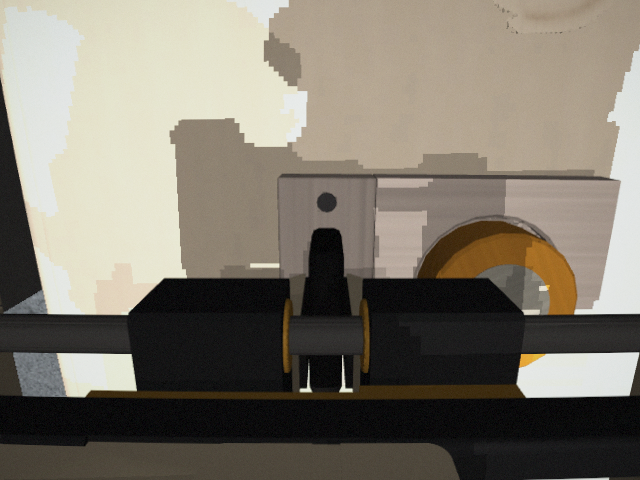

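```bash
python3 - <<'E'
from h import *
c=cam("wrist"); s=robot.observe(); t=s["tool_pos"]
for p in [(279,177.5),(619,181)]:
    d=plane(c,p,.014)-t; print(plane(c,p,.014),"rel",d)
print("bar end",plane(c,(326,229),.05)-t,s["tool_rot"])
E
```

```text
[0.36817193 0.0102995  0.014     ] rel [-0.01657235  0.04809218 -0.01013834]
[0.50591226 0.0063578  0.014     ] rel [ 0.12116798  0.04415048 -0.01013834]
bar end [0.00205264 0.03570191 0.02586166] [-3.13814089e+00 -6.00987804e-04  1.54895373e+00]
```

>>> {"api": "apply_moves", "payload": {
  "rows": [
    {"xyz": [1,5,0],"turn": 0},
    {"xyz": [2,10,0],"turn": -0.004},
    {"xyz": [2,10,0],"turn": -0.004},
    {"xyz": [2,10,0],"turn": -0.004},
    {"xyz": [2,10,0],"turn": -0.004},
    {"xyz": [2,10,0],"turn": -0.004},
    {"xyz": [2,10,0],"turn": -0.004},
    {"xyz": [2,10,0],"turn": -0.004},
    {"xyz": [2,10,0],"turn": -0.004},
    {"xyz": [2,10,0],"turn": 0}
  ],
  "gripper": 0,
  "newtons": 45
}}

```text
time: 12.6
tool_pos: [0.4766, -0.0194, 0.0241]
tool_rot: [-3.131, -0.001, 1.581]
contact_force: [-19.0, -5.5, 17.6]
opening: 0.0115
```

>>> {"api": "apply_moves", "payload": {
  "rows": [
    {"xyz": [2,10,0],"turn": 0},
    {"xyz": [2,10,0],"turn": 0},
    {"xyz": [2,10,0],"turn": 0},
    {"xyz": [2,10,0],"turn": 0},
    {"xyz": [2,10,0],"turn": 0},
    {"xyz": [2,10,0],"turn": 0},
    {"xyz": [2,10,0],"turn": 0},
    {"xyz": [2,10,0],"turn": 0},
    {"xyz": [0,0,0],"turn": 0},
    {"xyz": [0,0,0],"turn": 0}
  ]
}}

```text
time: 13.85
tool_pos: [0.5577, -0.0028, 0.0238]
tool_rot: [-3.133, -0.0, 1.581]
contact_force: [-12.2, -2.3, 8.7]
opening: 0.012
```

>>> {"api": "apply_moves", "payload": {
  "rows": [
    {"xyz": [2,8,0],"turn": 0},
    {"xyz": [2,8,0],"turn": 0},
    {"xyz": [2,7,0],"turn": 0},
    {"xyz": [1,4,0],"turn": 0},
    {"xyz": [0,0,0],"turn": 0},
    {"xyz": [0,0,0],"turn": 0},
    {"xyz": [0,0,0],"turn": 0}
  ]
}}

```text
time: 14.72
tool_pos: [0.5858, 0.0042, 0.0238]
tool_rot: [-3.136, -0.0, 1.581]
contact_force: [-8.0, -2.4, 5.1]
opening: 0.0117
```

```bash
python3 - <<'E'
from h import *
s=robot.observe();print(s["tool_pos"],s["tool_rot"],s["contact_force"])
c=cam("wrist"); f=c["frame"]; cv2.imwrite("pics/w7.png",f)
E
```

```text
[0.58577961 0.00419748 0.02381493] [-3.13573934e+00 -1.05418666e-04  1.58086483e+00] [-7.95719746 -2.42998163  5.07068721]
```

View pics/w7.png

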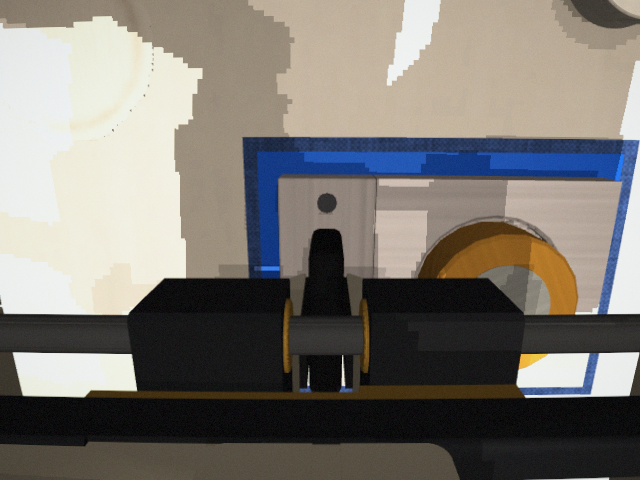

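```bash
python3 - <<'E'
from h import *
c=cam("wrist"); s=robot.observe(); t=s["tool_pos"]; r=s["tool_rot"]
th=s["tool_rot"][2]-np.pi/2
def loc(p,z):
    d=(plane(c,p,z)-t)[:2]; return np.array([[np.cos(th),np.sin(th)],[-np.sin(th),np.cos(th)]])@d*1000
for k,p,z in [("matTL",(243.5,137.5),0),("matTR",(639,140.5),0),("matBR",(590,393),0),("carTL",(278.5,177),.014),("carTR",(620,181),.014),("recL",(497,216),.014),("matLrow250",(249.5,250),0),("carLrow250",(279.5,250),.014)]: print(k,loc(p,z).round(1))
E
```

```text
matTL [-33.9  62.9]
matTR [135.4  62.5]
matBR [134.9 -62.7]
carTL [-17.8  48. ]
carTR [120.1  46.9]
recL [71.  32.2]
matLrow250 [-33.6  13.1]
carLrow250 [-18.3  17.5]
```

In the tool frame, mat and carrier centres agree to about 0.5 mm, with angles agreeing to 0.006 rad. I release the handle and go up.

>>> {"api": "apply_moves", "payload": {
  "rows": [
    {"xyz": [0,0,0],"turn": 0},
    {"xyz": [0,0,0],"turn": 0},
    {"xyz": [0,0,0],"turn": 0},
    {"xyz": [0,0,-20],"turn": 0},
    {"xyz": [0,0,-50],"turn": 0},
    {"xyz": [0,0,-60],"turn": 0},
    {"xyz": [0,0,0],"turn": 0}
  ],
  "gripper": 0.36
}}

```text
time: 15.7
tool_pos: [0.5916, 0.0042, 0.1594]
tool_rot: [3.131, 0.001, 1.581]
contact_force: [0.1, 0.4, 0.2]
opening: 0.0328
```

```bash
python3 - <<'E'
from h import *
c=cam("wrist"); s=robot.observe(); print(s["tool_pos"],s["tool_rot"])
f=c["frame"]; cv2.imwrite("pics/w8.png",f)
sc,sd=cam("scene"),cam("side")
a=cv2.resize(sc["frame"][190:350,250:470],None,fx=2.5,fy=2.5,interpolation=cv2.INTER_CUBIC)
b=cv2.resize(f[60:400,:],None,fx=.85,fy=.85); b=cv2.copyMakeBorder(b,0,400-b.shape[0] if b.shape[0]<400 else 0,0,0,0)
cv2.imwrite("pics/after.png",cv2.resize(np.vstack([np.hstack([a,np.zeros((400,max(0,b.shape[1]-a.shape[1]),3),np.uint8)]),cv2.copyMakeBorder(b[:290],0,0,0,max(0,a.shape[1]-b.shape[1]),0)]),None,fx=.85,fy=.85))
E
```

```text
[0.58985142 0.00431084 0.15644815] [3.13615670e+00 5.85635015e-04 1.58094731e+00]
```

View pics/after.png

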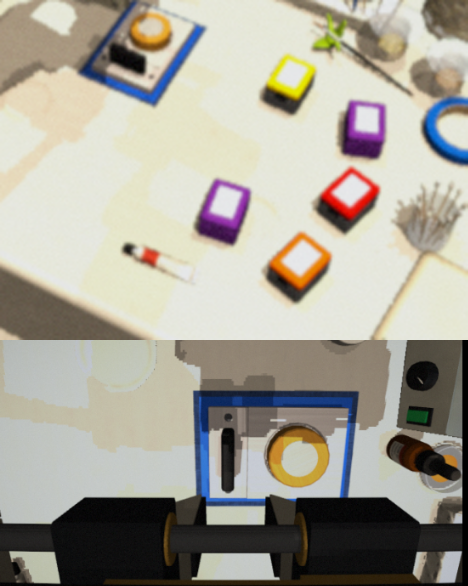

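```bash
python3 - <<'E'
from h import *
sc,sd=cam("scene"),cam("side")
for k,a,b in [("stopL",(167,233),(198.3,261)),("stopR",(192,246),(220.8,264)),("topL",(228,148.8),(228.3,166)),("topR",(248,159),(249,170))]:
    print(k,tri((sc,sd),(a,b)).round(3))
E
```

```text
stopL [0.301 0.297 0.095]
stopR [0.332 0.245 0.035]
topL [0.641 0.326 0.124]
topR [0.663 0.267 0.09 ]
```

>>> {"api": "apply_moves", "payload": {
  "rows": [
    {"xyz": [0,0,-40],"turn": -0.179},
    {"xyz": [0,0,-40],"turn": -0.179},
    {"xyz": [0,0,-20],"turn": -0.179},
    {"xyz": [0,0,0],"turn": -0.179},
    {"xyz": [0,0,0],"turn": -0.179},
    {"xyz": [0,0,0],"turn": -0.179},
    {"xyz": [0,0,0],"turn": -0.179},
    {"xyz": [0,0,0],"turn": -0.179},
    {"xyz": [0,0,0],"turn": -0.179}
  ],
  "gripper": 1
}}

```text
time: 17.08
tool_pos: [0.5881, 0.0044, 0.2523]
tool_rot: [3.141, -0.003, -3.086]
contact_force: [-0.7, -0.4, -0.3]
opening: 0.092
```

```bash
python3 - <<'E'
from h import *
sc,sd=cam("scene"),cam("side")
for p in [(206,145),(275,160),(290,172),(330,178)]: print("side z0",p,plane(sd,p,0).round(3))
for p in [(210,120),(285,157)]: print("scene z0",p,plane(sc,p,0).round(3))
print(tri((sc,sd),((211,104),(207,121))),tri((sc,sd),((282,126),(272,133))))
E
```

```text
side z0 (206, 145) [0.773 0.483 0.   ]
side z0 (275, 160) [0.787 0.221 0.   ]
side z0 (290, 172) [0.754 0.153 0.   ]
side z0 (330, 178) [0.773 0.011 0.   ]
scene z0 (210, 120) [0.848 0.568 0.   ]
scene z0 (285, 157) [0.809 0.223 0.   ]
[0.73444816 0.43489612 0.19711991] [0.80627752 0.22887986 0.13277525]
```

>>> {"api": "apply_moves", "payload": {
  "rows": [
    {"xyz": [-7.5,46.5,0],"turn": 0},
    {"xyz": [-7.5,46.5,0],"turn": 0},
    {"xyz": [-7.5,46.5,0],"turn": 0},
    {"xyz": [-7.5,46.5,0],"turn": 0},
    {"xyz": [-7.5,46.5,0],"turn": 0},
    {"xyz": [-7.5,46.5,0],"turn": 0},
    {"xyz": [0,0,0],"turn": 0},
    {"xyz": [0,0,0],"turn": 0}
  ]
}}

```text
time: 18.18
tool_pos: [0.6192, 0.2849, 0.253]
tool_rot: [-3.141, -0.002, -3.093]
contact_force: [-0.1, 0.0, -0.3]
opening: 0.0917
```

```bash
python3 - <<'E'
from h import *
c=cam("wrist"); s=robot.observe(); print(s["tool_pos"],s["tool_rot"])
cv2.imwrite("pics/w9.png",c["frame"]); np.savez("w9.npz",**{k:np.array(v) for k,v in c.items()})
E
```

```text
[0.61939546 0.2843039  0.25340896] [-3.14094205e+00 -1.09963463e-03 -3.09389716e+00]
```

View pics/w9.png

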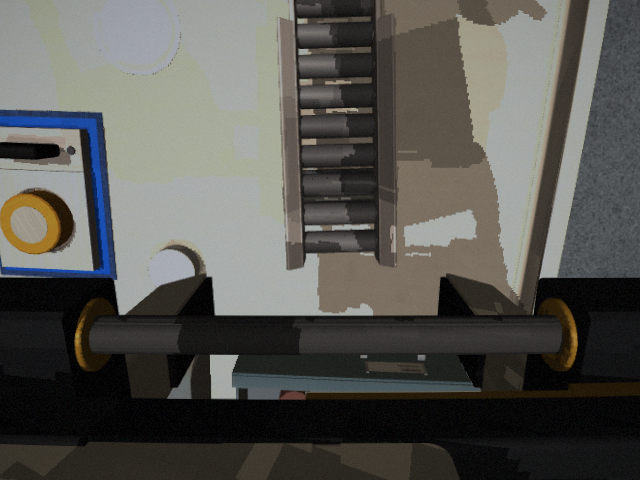

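```bash
python3 - <<'E'
from h import *
c=dict(np.load("w9.npz"))
for k,p,z in [("lipL_hi",(287.5,268),.1155),("lipR_hi",(396.5,266),.1155),("lipL_lo",(278,17),.093),("lipR_lo",(383,13),.093),("lastroller",(341,241),.097)]: print(k,plane(c,p,z).round(4))
g=cv2.cvtColor(c["frame"],cv2.COLOR_BGR2GRAY).astype(float)
for r in (52,81,111,141,170,199,227,255):   # gaps; also rollers
    row=cv2.GaussianBlur(g[r-4:r+5].mean(0)[None],(1,1),0)[0]; d=np.abs(np.diff(row)); 
    print(r,[(i,int(row[i+1]-row[i])) for i in range(265,410) if d[i]>9 and d[i]>=d[i-1] and d[i]>=d[i+1]])
col=g[:,325:350].mean(1); print([int(v) for v in col[0:270:3]])
E
```

```text
lipL_hi [0.657  0.2576 0.1155]
lipR_hi [0.6515 0.3384 0.1155]
lipL_lo [0.4814 0.2444 0.093 ]
lipR_lo [0.4753 0.317  0.093 ]
lastroller [0.6395 0.297  0.097 ]
52 [(276, -13), (278, 20), (280, -29), (295, -67), (297, 50), (307, -16), (310, -11), (333, -9), (351, 9), (370, -21), (376, 25), (391, 10)]
81 [(277, -22), (279, 25), (281, -25), (296, -65), (298, 39), (311, -34), (324, 23), (335, 15), (350, -18), (371, -24), (376, 34), (392, 12), (395, 15)]
111 [(279, -24), (282, -26), (297, -45), (300, 35), (312, -23), (325, 36), (331, -13), (346, -19), (357, -18), (371, -27), (376, 17), (392, 19), (395, 15)]
141 [(280, -37), (283, -28), (298, -41), (301, 40), (315, -38), (372, -20), (377, 37), (392, 15), (395, 17)]
170 [(281, -34), (283, 29), (287, -10), (299, -41), (302, 12), (316, -13), (377, 26), (395, 15), (397, 15)]
199 [(282, -48), (284, 30), (298, 19), (300, -48), (323, 10), (340, 10), (378, 42), (393, 16), (396, 25)]
227 [(283, -15), (285, 18), (287, -26), (299, 12), (301, -63), (304, 69), (319, -9), (321, -15), (331, 27), (343, 10), (350, -9), (367, -12), (369, -10), (373, -40), (378, 50), (380, -9), (389, 28), (395, -32), (403, 31)]
255 [(285, -59), (288, -13), (300, 9), (302, -38), (305, 68), (316, -17), (318, -11), (359, 12), (374, -34), (378, 31), (393, 22), (396, 24)]
[42, 41, 38, 33, 28, 21, 69, 82, 39, 49, 55, 56, 54, 46, 37, 27, 93, 73, 40, 55, 65, 73, 68, 58, 49, 35, 56, 126, 76, 56, 69, 82, 79, 65, 51, 39, 108, 119, 41, 59, 70, 78, 78, 69, 53, 36, 57, 70, 41, 61, 74, 85, 78, 56, 45, 32, 58, 27, 35, 47, 61, 74, 65, 54, 49, 37, 82, 20, 52, 67, 85, 94, 93, 82, 62, 130, 154, 36, 65, 86, 101, 82, 69, 55, 72, 113, 113, 112, 113, 113]
```

```bash
python3 - <<'E'
from h import *
c=dict(np.load("w9.npz"))
# deck: top z at world x: z = .094 + .1307*(x-xl)  unknown xl; iterate with last roller/lip end
for xl in (.610,.618):
    f=lambda x,h: .094+.1307*(x-xl)+h
    pts=[]
    for r,u in [(81,336.7),(111,337.4),(141,338.2),(199,339.4),(255,340.7)]:
        z=.1
        for _ in range(20): p=plane(c,(u,r),z); z=f(p[0],.010)
        pts.append(p)
    pts=np.array(pts); k=np.polyfit(pts[:,0],pts[:,1],1); print(xl,pts.round(4).tolist(),"yaw",np.arctan(k[0]),"y at .61",np.polyval(k,.61))
    for r in (35.5,66,96,126,155,184,213,241,267,268.5):
        z=.1
        for _ in range(20): p=plane(c,(340,r),z); z=f(p[0],.0 if r<260 else .015)
        print(r,p.round(4).tolist(),end=" ")
    print()
E
```

```text
0.61 [[0.5218, 0.2874, 0.0925], [0.5426, 0.289, 0.0952], [0.5637, 0.2906, 0.098], [0.6055, 0.2937, 0.1034], [0.6471, 0.2968, 0.1088]] yaw 0.07517446132928074 y at .61 0.2940512932113376
35.5 [0.4886, 0.2884, 0.0781] 66 [0.5101, 0.2895, 0.0809] 96 [0.5315, 0.2906, 0.0837] 126 [0.5531, 0.2917, 0.0866] 155 [0.5744, 0.2928, 0.0893] 184 [0.5959, 0.2939, 0.0922] 213 [0.6178, 0.2951, 0.095] 241 [0.6393, 0.2962, 0.0978] 267 [0.6546, 0.2966, 0.1148] 268.5 [0.6557, 0.2966, 0.115] 
0.618 [[0.5217, 0.2874, 0.0914], [0.5426, 0.289, 0.0941], [0.5638, 0.2907, 0.0969], [0.6056, 0.2937, 0.1024], [0.6474, 0.2969, 0.1078]] yaw 0.07517446132928086 y at .61 0.29407845353271495
35.5 [0.4884, 0.2884, 0.0771] 66 [0.5099, 0.2895, 0.0799] 96 [0.5314, 0.2906, 0.0827] 126 [0.5531, 0.2917, 0.0855] 155 [0.5744, 0.2928, 0.0883] 184 [0.596, 0.294, 0.0911] 213 [0.618, 0.2951, 0.094] 241 [0.6396, 0.2963, 0.0968] 267 [0.6549, 0.2966, 0.1138] 268.5 [0.6561, 0.2967, 0.114]
```

The lane's midline gives the load spot at about (0.610, 0.294) with lane yaw 0.075. The two guide pairs agree on the middle. Now the yellow case.

>>> {"api": "apply_moves", "payload": {
  "rows": [
    {"xyz": [-2,-56,0],"turn": 0},
    {"xyz": [-2,-56,0],"turn": 0},
    {"xyz": [-2,-56,0],"turn": 0},
    {"xyz": [-2,-56,0],"turn": 0},
    {"xyz": [-1,-56,0],"turn": 0},
    {"xyz": [-1,-56,10],"turn": 0},
    {"xyz": [-1,-56,25],"turn": 0},
    {"xyz": [-1,-56,30],"turn": 0},
    {"xyz": [-1,-50,30],"turn": 0},
    {"xyz": [0,0,0],"turn": 0}
  ]
}}

```text
time: 19.48
tool_pos: [0.6544, -0.2156, 0.1559]
tool_rot: [3.14, -0.006, -3.1]
contact_force: [-0.6, 0.8, -0.4]
opening: 0.0919
```

```bash
cat > case.py <<'E'
from h import *
import sys
def find(kind,c,z=.046,mask_below=True):
    f=c["frame"]; m=blob(f,kind)
    if mask_below: m[275:]=0
    cts=[k for k in cv2.findContours(cv2.morphologyEx(m,cv2.MORPH_OPEN,np.ones((3,3))),cv2.RETR_EXTERNAL,2)[0] if cv2.contourArea(k)>800]
    out=[]
    for k in cts:
        box=cv2.boxPoints(cv2.minAreaRect(k)); W=np.array([plane(c,p,z) for p in cv2.convexHull(k)[:,0]])[:,:2]
        (cx,cy),(a,b),an=cv2.minAreaRect((W*1000).astype(np.float32))
        q=cv2.boxPoints(((cx,cy),(a,b),an)); e=q[1]-q[0] if np.linalg.norm(q[1]-q[0])>np.linalg.norm(q[2]-q[1]) else q[2]-q[1]
        out.append((np.array([cx,cy])/1000,sorted((a,b)),np.arctan2(e[1],e[0]),cv2.boundingRect(k)))
    return out
if __name__=="__main__":
    c=cam("wrist"); s=robot.observe(); t=s["tool_pos"]; y=s["tool_rot"][2]; cv2.imwrite("pics/wc_%s.png"%sys.argv[1],c["frame"])
    for p,sz,yaw,bb in find(sys.argv[1],c):
        d=(p-t[:2])*1000; tx=np.array([np.cos(y),np.sin(y)])@d; ty=np.array([np.sin(y),-np.cos(y)])@d
        turn=-((yaw-y+np.pi/2)%np.pi-np.pi/2)
        print(p.round(4),np.round(sz,1),"yaw",round(yaw,3),bb,"tool shift",tx.round(1),ty.round(1),"turn",round(turn,3),"tcp",t.round(4),y.round(3))
E
python3 case.py yellow
```

```text
[ 0.6497 -0.2128] [39.9 48.1] yaw 1.523 (293, 191, 74, 65) tool shift 5.9 0.8 turn -1.478 tcp [ 0.6556 -0.2133  0.1579] -3.097
```

```bash
python3 - <<'E'
from h import *
f=cv2.imread("pics/wc_yellow.png")[140:300,230:430]; m=blob(f,"yellow")*255
cv2.imwrite("pics/yz.png",np.hstack([cv2.resize(f,None,fx=2,fy=2),cv2.resize(cv2.cvtColor(m,cv2.COLOR_GRAY2BGR),None,fx=2,fy=2)]))
E
```

```text
(no output)
```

View pics/yz.png

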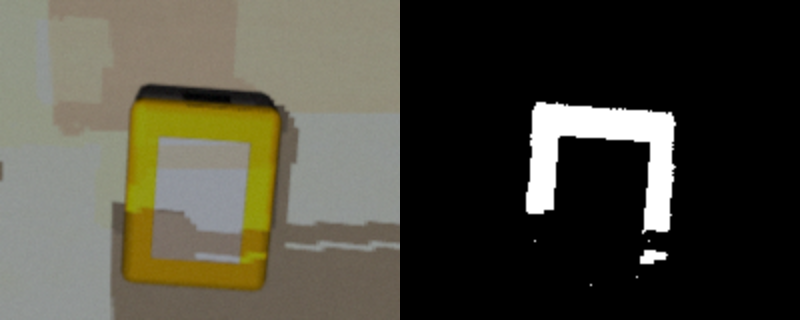

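```bash
sed -i 's/"yellow":(24,34),"orange":(7,16),"red":(0,4)/"yellow":(17,36),"orange":(5,16),"red":(0,5)/; s/(S>130)&(V>80)/(S>120)\&(V>45)/; s/return ((H/if kind=="red": H=np.where(H>170,0,H)\n    return ((H/' h.py; sed -i 's/m\[275:\]=0/m[290:]=0/' case.py; python3 case.py yellow
```

```text
[ 0.6598 -0.2132] [49.3 63.8] yaw -0.033 (288, 186, 79, 97) tool shift -3.2 -1.6 turn 0.08 tcp [ 0.6565 -0.2118  0.1594] -3.095
```

>>> {"api": "apply_moves", "payload": {
  "rows": [
    {"xyz": [-3,-1.5,40],"turn": 0},
    {"xyz": [0,0,50],"turn": 0.08},
    {"xyz": [0,0,30],"turn": 0},
    {"xyz": [0,0,13],"turn": 0},
    {"xyz": [0,0,0],"turn": 0}
  ]
}}

```text
time: 20.2
tool_pos: [0.6608, -0.2112, 0.0273]
tool_rot: [-3.142, 0.001, 3.113]
contact_force: [0.1, 0.4, -0.4]
opening: 0.0918
```

>>> {"api": "apply_moves", "payload": {
  "rows": [
    {"xyz": [0,0,0],"turn": 0},
    {"xyz": [0,0,0],"turn": 0},
    {"xyz": [0,0,0],"turn": 0},
    {"xyz": [0,0,0],"turn": 0},
    {"xyz": [0,0,0],"turn": 0}
  ],
  "gripper": 0.4,
  "newtons": 20
}}

```text
time: 20.82
tool_pos: [0.6605, -0.2121, 0.0267]
tool_rot: [-3.141, 0.0, 3.112]
contact_force: [1.4, -0.0, 0.1]
opening: 0.0497
```

>>> {"api": "apply_moves", "payload": {
  "rows": [
    {"xyz": [0,0,-40],"turn": 0},
    {"xyz": [0,0,-50],"turn": -0.105},
    {"xyz": [0,0,-45],"turn": 0},
    {"xyz": [1,39,0],"turn": 0},
    {"xyz": [1,45,0],"turn": 0},
    {"xyz": [1,45,0],"turn": 0},
    {"xyz": [1,45,0],"turn": 0},
    {"xyz": [1,45,0],"turn": 0},
    {"xyz": [1,45,0],"turn": 0},
    {"xyz": [1,45,0],"turn": 0}
  ],
  "newtons": 30
}}

```text
time: 22.08
tool_pos: [0.6297, 0.0971, 0.1611]
tool_rot: [3.141, -0.001, -3.066]
contact_force: [0.2, -0.2, -1.9]
opening: 0.0499
```

>>> {"api": "apply_moves", "payload": {
  "rows": [
    {"xyz": [1,45,0],"turn": 0},
    {"xyz": [1,45,0],"turn": 0},
    {"xyz": [1,45,0],"turn": 0},
    {"xyz": [1,45,0],"turn": 0},
    {"xyz": [1,19.5,0],"turn": 0},
    {"xyz": [0,0,0],"turn": 0},
    {"xyz": [0,0,0],"turn": 0}
  ]
}}

```text
time: 22.95
tool_pos: [0.6105, 0.2928, 0.1613]
tool_rot: [-3.141, -0.0, -3.067]
contact_force: [0.6, -0.3, -2.2]
opening: 0.0501
```

>>> {"api": "apply_moves", "payload": {
  "rows": [
    {"xyz": [0,1,14],"turn": 0},
    {"xyz": [0,0,8],"turn": 0},
    {"xyz": [0,0,4],"turn": 0},
    {"xyz": [0,0,0],"turn": 0},
    {"xyz": [0,0,0],"turn": 0}
  ]
}}

```text
time: 23.58
tool_pos: [0.6104, 0.2954, 0.1359]
tool_rot: [3.141, 0.001, -3.066]
contact_force: [-0.7, -0.1, -2.1]
opening: 0.0498
```

```bash
python3 - <<'E'
from h import *
c=cam("wrist"); s=robot.observe(); print(s["tool_pos"],s["tool_rot"],s["contact_force"])
cv2.imwrite("pics/w10.png",c["frame"][0:420])
E
```

```text
[0.61038419 0.2953795  0.13596652] [ 3.14129822e+00  7.99232785e-04 -3.06631352e+00] [ 0.73593033  0.74809465 -2.01382254]
```

View pics/w10.png

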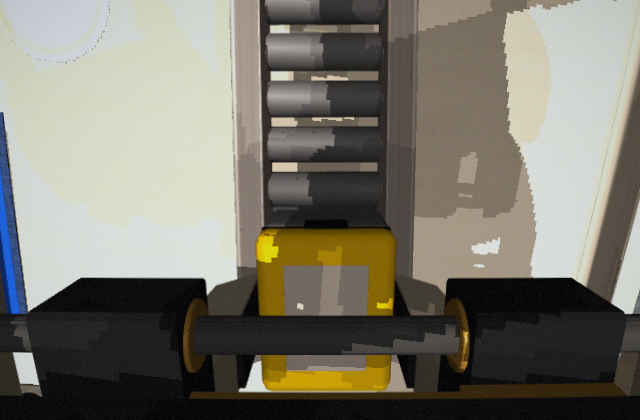

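Case and lane are aligned, with the channel centre at u≈324 and the case at 326. I lower to contact.

>>> {"api": "apply_moves", "payload": {
  "rows": [
    {"xyz": [0,-0.8,4],"turn": 0},
    {"xyz": [0,0,3],"turn": 0},
    {"xyz": [0,0,2],"turn": 0},
    {"xyz": [0,0,1],"turn": 0},
    {"xyz": [0,0,0],"turn": 0}
  ]
}}

```text
time: 24.25
tool_pos: [0.6102, 0.2945, 0.1255]
tool_rot: [3.142, -0.0, -3.066]
contact_force: [0.7, -0.9, -1.7]
opening: 0.0499
```

>>> {"api": "apply_moves", "payload": {
  "rows": [
    {"xyz": [0,0,1],"turn": 0},
    {"xyz": [0,0,1],"turn": 0},
    {"xyz": [0,0,0],"turn": 0}
  ],
  "newtons": 10
}}

```text
time: 24.62
tool_pos: [0.6106, 0.2945, 0.124]
tool_rot: [3.141, 0.001, -3.066]
contact_force: [0.1, -0.1, 1.1]
opening: 0.0496
```

>>> {"api": "apply_moves", "payload": {
  "rows": [
    {"xyz": [0,0,1],"turn": 0},
    {"xyz": [0,0,1],"turn": 0},
    {"xyz": [0,0,0],"turn": 0}
  ],
  "newtons": 6
}}

```text
time: 25.0
tool_pos: [0.6101, 0.2945, 0.1214]
tool_rot: [3.141, -0.0, -3.066]
contact_force: [-0.3, 0.1, 0.3]
opening: 0.0498
```

>>> {"api": "apply_moves", "payload": {
  "rows": [
    {"xyz": [0,0,0],"turn": 0},
    {"xyz": [0,0,0],"turn": 0},
    {"xyz": [0,0,0],"turn": 0},
    {"xyz": [0,0,-30],"turn": 0},
    {"xyz": [0,0,-50],"turn": 0},
    {"xyz": [0,0,-45],"turn": 0},
    {"xyz": [0,0,0],"turn": 0},
    {"xyz": [0,0,0],"turn": 0}
  ],
  "gripper": 0.95
}}

```text
time: 26.0
tool_pos: [0.6099, 0.2944, 0.2459]
tool_rot: [-3.141, -0.001, -3.066]
contact_force: [-0.6, -0.9, -0.1]
opening: 0.087
```

```bash
python3 - <<'E'
from h import *
sc,sd,w=cam("scene"),cam("side"),cam("wrist")
a=cv2.resize(sc["frame"][135:260,150:350],None,fx=2.4,fy=2.4,interpolation=cv2.INTER_CUBIC); b=cv2.resize(w["frame"],(400,300))
cv2.imwrite("pics/l1.png",np.vstack([cv2.copyMakeBorder(a,0,0,0,max(0,400-a.shape[1]),0)[:, :480],cv2.copyMakeBorder(b,0,0,0,80,0)]))
for k in ("red","orange","yellow"):
    m=blob(sd["frame"],k); n,l,st,ce=cv2.connectedComponentsWithStats(m); print(k,[(ce[i].round(),st[i,4],plane(sd,ce[i],.046).round(3)) for i in range(1,n) if st[i,4]>60])
E
```

```text
red [(array([416., 267.]), np.int32(166), array([ 0.508, -0.353,  0.046])), (array([209., 264.]), np.int32(107), array([0.318, 0.277, 0.046]))]
orange [(array([503., 236.]), np.int32(1363), array([ 0.704, -0.603,  0.046])), (array([496., 261.]), np.int32(69), array([ 0.605, -0.594,  0.046])), (array([401., 299.]), np.int32(177), array([ 0.389, -0.335,  0.046]))]
yellow [(array([322., 203.]), np.int32(117), array([ 0.641, -0.001,  0.046]))]
```

View pics/l1.png

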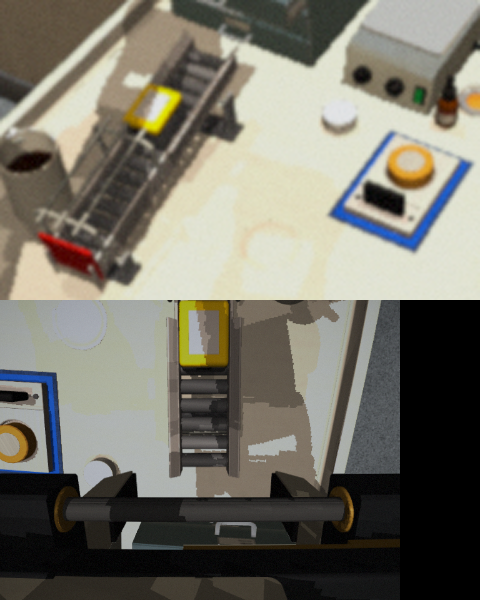

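Yellow is rolling down the lane correctly and the carrier is undisturbed. Next, red.

>>> {"api": "apply_moves", "payload": {
  "rows": [
    {"xyz": [12,-53,0],"turn": 0},
    {"xyz": [12,-53,0],"turn": 0},
    {"xyz": [12,-53,0],"turn": 0},
    {"xyz": [12,-53,0],"turn": 0},
    {"xyz": [12,-53,0],"turn": 0},
    {"xyz": [12,-53,0],"turn": 0},
    {"xyz": [12,-53,0],"turn": 0},
    {"xyz": [12,-53,0],"turn": 0},
    {"xyz": [12,-53,0],"turn": 0},
    {"xyz": [13,-53,20],"turn": 0}
  ]
}}

```text
time: 27.4
tool_pos: [0.5294, -0.2451, 0.2267]
tool_rot: [-3.141, 0.002, -3.066]
contact_force: [0.2, -0.0, -0.6]
opening: 0.087
```

>>> {"api": "apply_moves", "payload": {
  "rows": [
    {"xyz": [13,-53,33],"turn": 0},
    {"xyz": [12,-53,33],"turn": 0},
    {"xyz": [0,0,0],"turn": 0},
    {"xyz": [0,0,0],"turn": 0}
  ],
  "gripper": 1
}}

```text
time: 27.9
tool_pos: [0.5126, -0.3482, 0.1611]
tool_rot: [3.14, -0.001, -3.067]
contact_force: [0.1, -0.1, -0.8]
opening: 0.092
```

```bash
python3 case.py red
```

```text
[ 0.5195 -0.3538] [49.  63.5] yaw -0.295 (270, 183, 97, 106) tool shift -5.9 -6.5 turn 0.371 tcp [ 0.5131 -0.3479  0.162 ] -3.066
```

The red case is next to the swab jar, so I check clearance before descending.

View pics/wc_red.png

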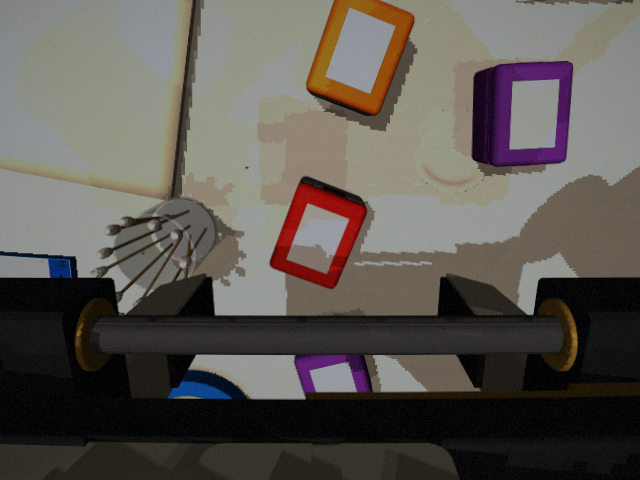

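Jar foot is at about (185,232), giving roughly (0.52,-0.455). I narrow the fingers and grip high (TCP 34 mm above the bench), so the gripper body clears the 89 mm jar.

>>> {"api": "apply_moves", "payload": {
  "rows": [
    {"xyz": [-6,-6.5,0],"turn": 0},
    {"xyz": [0,0,0],"turn": 0.1855},
    {"xyz": [0,0,0],"turn": 0.1855},
    {"xyz": [0,0,45],"turn": 0},
    {"xyz": [0,0,40],"turn": 0},
    {"xyz": [0,0,25],"turn": 0},
    {"xyz": [0,0,17],"turn": 0},
    {"xyz": [0,0,0],"turn": 0}
  ],
  "gripper": 0.8
}}

```text
time: 28.95
tool_pos: [0.5194, -0.3541, 0.0342]
tool_rot: [3.141, -0.001, 2.847]
contact_force: [0.4, 0.3, 0.3]
opening: 0.0735
```

>>> {"api": "apply_moves", "payload": {
  "rows": [
    {"xyz": [0,0,0],"turn": 0},
    {"xyz": [0,0,0],"turn": 0},
    {"xyz": [0,0,0],"turn": 0},
    {"xyz": [0,0,0],"turn": 0}
  ],
  "gripper": 0.4,
  "newtons": 30
}}

```text
time: 29.45
tool_pos: [0.5197, -0.3549, 0.0357]
tool_rot: [-3.141, 0.001, 2.846]
contact_force: [-0.4, 1.6, 5.3]
opening: 0.0497
```

>>> {"api": "apply_moves", "payload": {
  "rows": [
    {"xyz": [0,0,-40],"turn": 0},
    {"xyz": [0,0,-50],"turn": 0},
    {"xyz": [0,0,-50],"turn": -0.1855},
    {"xyz": [0,0,0],"turn": -0.1855},
    {"xyz": [-10,46,0],"turn": 0},
    {"xyz": [-10,46,0],"turn": 0},
    {"xyz": [-10,46,0],"turn": 0},
    {"xyz": [-10,46,0],"turn": 0},
    {"xyz": [-10,46,0],"turn": 0},
    {"xyz": [-10,46,0],"turn": 0}
  ]
}}

```text
time: 30.7
tool_pos: [0.5581, -0.0736, 0.1744]
tool_rot: [3.142, -0.001, -3.067]
contact_force: [0.4, 0.2, -1.9]
opening: 0.0501
```

>>> {"api": "apply_moves", "payload": {
  "rows": [
    {"xyz": [-10,46,0],"turn": 0},
    {"xyz": [-10,46,0],"turn": 0},
    {"xyz": [-10,46,0],"turn": 0},
    {"xyz": [-10,46,0],"turn": 0},
    {"xyz": [-10,46,0],"turn": 0},
    {"xyz": [-10,46,0],"turn": 0},
    {"xyz": [-10,46,0],"turn": 0},
    {"xyz": [-9,42,0],"turn": 0},
    {"xyz": [0,0,0],"turn": 0},
    {"xyz": [0,0,0],"turn": 0}
  ]
}}

```text
time: 31.95
tool_pos: [0.6094, 0.2933, 0.174]
tool_rot: [-3.141, -0.001, -3.066]
contact_force: [0.6, -0.7, -1.5]
opening: 0.0495
```

>>> {"api": "apply_moves", "payload": {
  "rows": [
    {"xyz": [0,1.2,15],"turn": 0},
    {"xyz": [0,0,12],"turn": 0},
    {"xyz": [0,0,7],"turn": 0},
    {"xyz": [0,0,3],"turn": 0},
    {"xyz": [0,0,1.5],"turn": 0},
    {"xyz": [0,0,0],"turn": 0}
  ]
}}

```text
time: 32.7
tool_pos: [0.6098, 0.2951, 0.1365]
tool_rot: [3.141, 0.001, -3.066]
contact_force: [0.1, 0.1, -1.7]
opening: 0.0494
```

>>> {"api": "apply_moves", "payload": {
  "rows": [
    {"xyz": [0,0,1],"turn": 0},
    {"xyz": [0,0,1],"turn": 0},
    {"xyz": [0,0,0],"turn": 0}
  ],
  "newtons": 10
}}

```text
time: 33.08
tool_pos: [0.6096, 0.2951, 0.1342]
tool_rot: [3.142, -0.0, -3.066]
contact_force: [0.3, 0.1, -2.0]
opening: 0.0499
```

>>> {"api": "apply_moves", "payload": {
  "rows": [
    {"xyz": [0,0,1],"turn": 0},
    {"xyz": [0,0,1],"turn": 0},
    {"xyz": [0,0,0],"turn": 0}
  ]
}}

```text
time: 33.45
tool_pos: [0.61, 0.2951, 0.1327]
tool_rot: [3.141, 0.001, -3.066]
contact_force: [-0.2, -0.6, 1.4]
opening: 0.0499
```

>>> {"api": "apply_moves", "payload": {
  "rows": [
    {"xyz": [0,0,1],"turn": 0},
    {"xyz": [0,0,1],"turn": 0},
    {"xyz": [0,0,0],"turn": 0}
  ],
  "newtons": 6
}}

```text
time: 33.83
tool_pos: [0.6095, 0.2951, 0.1301]
tool_rot: [3.142, -0.0, -3.066]
contact_force: [-0.5, 0.5, 0.4]
opening: 0.05
```

Same pattern as yellow (contact, then pivot). Release, rise, and check all remaining poses.

>>> {"api": "apply_moves", "payload": {
  "rows": [
    {"xyz": [0,0,0],"turn": 0},
    {"xyz": [0,0,0],"turn": 0},
    {"xyz": [0,0,0],"turn": 0},
    {"xyz": [0,0,-30],"turn": 0},
    {"xyz": [0,0,-50],"turn": 0},
    {"xyz": [0,0,-35],"turn": 0},
    {"xyz": [0,0,0],"turn": 0},
    {"xyz": [0,0,0],"turn": 0}
  ],
  "gripper": 0.95
}}

```text
time: 34.83
tool_pos: [0.6093, 0.2949, 0.2443]
tool_rot: [-3.141, -0.001, -3.066]
contact_force: [-0.1, -1.0, -0.8]
opening: 0.0872
```

```bash
cat > chk.py <<'E'
from h import *
sc,sd=cam("scene"),cam("side")
for n,c in (("scene",sc),("side",sd)):
  for k in ("red","orange","yellow"):
    m=blob(c["frame"],k); m[:,440:]=0; N,l,st,ce=cv2.connectedComponentsWithStats(m); print(n,k,[(ce[i].round().tolist(),int(st[i,4]),plane(c,ce[i],.046 if ce[i][0]>260 else .12).round(3).tolist()) for i in range(1,N) if st[i,4]>25])
E
python3 chk.py
```

```text
scene red [([215.0, 179.0], 223, [0.516, 0.285, 0.12]), ([179.0, 241.0], 207, [0.283, 0.234, 0.12]), ([320.0, 310.0], 35, [0.315, -0.175, 0.046])]
scene orange [([336.0, 179.0], 47, [0.756, 0.002, 0.046]), ([391.0, 314.0], 267, [0.391, -0.337, 0.046]), ([320.0, 310.0], 38, [0.316, -0.174, 0.046])]
scene yellow [([348.0, 177.0], 35, [0.783, -0.028, 0.046]), ([321.0, 204.0], 167, [0.637, -0.005, 0.046]), ([408.0, 202.0], 41, [0.774, -0.232, 0.046]), ([403.0, 210.0], 52, [0.736, -0.234, 0.046]), ([181.0, 217.0], 55, [0.35, 0.28, 0.12]), ([191.0, 223.0], 77, [0.346, 0.243, 0.12]), ([178.0, 232.0], 104, [0.306, 0.255, 0.12])]
side red [([209.0, 265.0], 93, [0.29, 0.252, 0.12])]
side orange [([401.0, 299.0], 175, [0.389, -0.335, 0.046])]
side yellow [([341.0, 169.0], 33, [0.792, -0.022, 0.046]), ([322.0, 204.0], 122, [0.64, -0.001, 0.046]), ([208.0, 245.0], 60, [0.351, 0.28, 0.12]), ([218.0, 250.0], 33, [0.344, 0.243, 0.12]), ([208.0, 259.0], 69, [0.306, 0.262, 0.12])]
```

>>> {"api": "apply_moves", "payload": {
  "rows": [
    {"xyz": [22,-51,0],"turn": 0},
    {"xyz": [22,-51,0],"turn": 0},
    {"xyz": [22,-51,0],"turn": 0},
    {"xyz": [22,-51,0],"turn": 0},
    {"xyz": [22,-51,0],"turn": 0},
    {"xyz": [22,-51,0],"turn": 0},
    {"xyz": [22,-51,0],"turn": 0},
    {"xyz": [22,-51,0],"turn": 0},
    {"xyz": [22,-51,0],"turn": 0},
    {"xyz": [22,-51,20],"turn": 0}
  ]
}}

```text
time: 36.17
tool_pos: [0.4281, -0.2319, 0.2252]
tool_rot: [-3.141, 0.001, -3.066]
contact_force: [0.4, -0.8, 0.0]
opening: 0.0871
```

>>> {"api": "apply_moves", "payload": {
  "rows": [
    {"xyz": [22,-51,32],"turn": 0},
    {"xyz": [21,-51,33],"turn": 0},
    {"xyz": [0,0,0],"turn": 0},
    {"xyz": [0,0,0],"turn": 0}
  ],
  "gripper": 0.8
}}

```text
time: 36.67
tool_pos: [0.394, -0.3317, 0.1613]
tool_rot: [3.14, -0.001, -3.067]
contact_force: [0.7, -0.2, 0.6]
opening: 0.0737
```

```bash
python3 case.py orange
```

```text
[ 0.3995 -0.3363] [49.1 63.7] yaw -0.277 (272, 181, 96, 106) tool shift -4.6 -5.2 turn 0.353 tcp [ 0.3945 -0.3314  0.1619] -3.066
```

>>> {"api": "apply_moves", "payload": {
  "rows": [
    {"xyz": [-4.6,-5.2,0],"turn": 0},
    {"xyz": [0,0,0],"turn": 0.1765},
    {"xyz": [0,0,0],"turn": 0.1765},
    {"xyz": [0,0,45],"turn": 0},
    {"xyz": [0,0,45],"turn": 0},
    {"xyz": [0,0,28],"turn": 0},
    {"xyz": [0,0,16],"turn": 0},
    {"xyz": [0,0,0],"turn": 0}
  ]
}}

```text
time: 37.72
tool_pos: [0.3996, -0.3366, 0.0276]
tool_rot: [3.141, -0.001, 2.865]
contact_force: [0.9, -0.6, 0.1]
opening: 0.0735
```

>>> {"api": "apply_moves", "payload": {
  "rows": [
    {"xyz": [0,0,0],"turn": 0},
    {"xyz": [0,0,0],"turn": 0},
    {"xyz": [0,0,0],"turn": 0},
    {"xyz": [0,0,0],"turn": 0}
  ],
  "gripper": 0.4,
  "newtons": 30
}}

```text
time: 38.22
tool_pos: [0.3997, -0.3372, 0.0288]
tool_rot: [-3.141, 0.001, 2.864]
contact_force: [-0.3, 2.3, 6.4]
opening: 0.0497
```

>>> {"api": "apply_moves", "payload": {
  "rows": [
    {"xyz": [0,0,-40],"turn": 0},
    {"xyz": [0,0,-50],"turn": 0},
    {"xyz": [0,0,-55],"turn": -0.1765},
    {"xyz": [0,0,0],"turn": -0.1765},
    {"xyz": [-18,44,0],"turn": 0},
    {"xyz": [-18,44,0],"turn": 0},
    {"xyz": [-18,44,0],"turn": 0},
    {"xyz": [-18,44,0],"turn": 0},
    {"xyz": [-18,44,0],"turn": 0},
    {"xyz": [-18,44,0],"turn": 0}
  ]
}}

```text
time: 39.48
tool_pos: [0.4872, -0.0642, 0.1728]
tool_rot: [-3.142, -0.0, -3.067]
contact_force: [1.5, -0.1, -2.3]
opening: 0.0499
```

>>> {"api": "apply_moves", "payload": {
  "rows": [
    {"xyz": [-18,44,0],"turn": 0},
    {"xyz": [-18,44,0],"turn": 0},
    {"xyz": [-19,44,0],"turn": 0},
    {"xyz": [-19,44,0],"turn": 0},
    {"xyz": [-19,44,0],"turn": 0},
    {"xyz": [-19,44,0],"turn": 0},
    {"xyz": [-19,44,0],"turn": 0},
    {"xyz": [-18,42,0],"turn": 0},
    {"xyz": [0,0,0],"turn": 0},
    {"xyz": [0,0,0],"turn": 0}
  ]
}}

```text
time: 40.72
tool_pos: [0.6089, 0.294, 0.1722]
tool_rot: [-3.141, -0.001, -3.066]
contact_force: [0.6, 0.4, -1.3]
opening: 0.0496
```

>>> {"api": "apply_moves", "payload": {
  "rows": [
    {"xyz": [0,0.8,16],"turn": 0},
    {"xyz": [0,0,13],"turn": 0},
    {"xyz": [0,0,8],"turn": 0},
    {"xyz": [0,0,4],"turn": 0},
    {"xyz": [0,0,2],"turn": 0},
    {"xyz": [0,0,0],"turn": 0}
  ]
}}

```text
time: 41.48
tool_pos: [0.6095, 0.2954, 0.1302]
tool_rot: [3.141, 0.0, -3.066]
contact_force: [0.8, -0.2, -1.9]
opening: 0.0497
```

>>> {"api": "apply_moves", "payload": {
  "rows": [
    {"xyz": [0,0,1.5],"turn": 0},
    {"xyz": [0,0,1.5],"turn": 0},
    {"xyz": [0,0,0],"turn": 0}
  ],
  "newtons": 10
}}

```text
time: 41.85
tool_pos: [0.6093, 0.2953, 0.1268]
tool_rot: [-3.142, -0.0, -3.066]
contact_force: [0.1, 0.1, -1.7]
opening: 0.0499
```

>>> {"api": "apply_moves", "payload": {
  "rows": [
    {"xyz": [0,0,1],"turn": 0},
    {"xyz": [0,0,1],"turn": 0},
    {"xyz": [0,0,0],"turn": 0}
  ]
}}

```text
time: 42.22
tool_pos: [0.6097, 0.2954, 0.1255]
tool_rot: [3.141, 0.001, -3.066]
contact_force: [-1.1, -0.1, 2.1]
opening: 0.0498
```

>>> {"api": "apply_moves", "payload": {
  "rows": [
    {"xyz": [0,0,1],"turn": 0},
    {"xyz": [0,0,1],"turn": 0},
    {"xyz": [0,0,0],"turn": 0}
  ],
  "newtons": 6
}}

```text
time: 42.6
tool_pos: [0.6092, 0.2954, 0.1227]
tool_rot: [3.142, -0.0, -3.066]
contact_force: [0.2, 1.3, 0.2]
opening: 0.05
```

>>> {"api": "apply_moves", "payload": {
  "rows": [
    {"xyz": [0,0,0],"turn": 0},
    {"xyz": [0,0,0],"turn": 0},
    {"xyz": [0,0,0],"turn": 0},
    {"xyz": [0,0,-30],"turn": 0},
    {"xyz": [0,0,-50],"turn": 0},
    {"xyz": [0,0,-40],"turn": 0},
    {"xyz": [0,0,0],"turn": 0},
    {"xyz": [0,0,0],"turn": 0}
  ],
  "gripper": 0.95
}}

```text
time: 43.6
tool_pos: [0.609, 0.2952, 0.2421]
tool_rot: [-3.141, -0.001, -3.066]
contact_force: [-0.4, -0.4, -0.8]
opening: 0.088
```

>>> {"api": "apply_moves", "payload": {
  "rows": [
    {"xyz": [17,-45,-20],"turn": 0},
    {"xyz": [17,-45,-20],"turn": 0},
    {"xyz": [17,-45,-10],"turn": 0},
    {"xyz": [0,0,0],"turn": 0},
    {"xyz": [0,0,0],"turn": 0},
    {"xyz": [0,0,0],"turn": 0},
    {"xyz": [0,0,0],"turn": 0},
    {"xyz": [0,0,0],"turn": 0},
    {"xyz": [0,0,0],"turn": 0},
    {"xyz": [0,0,0],"turn": 0}
  ]
}}

```text
time: 44.85
tool_pos: [0.5686, 0.157, 0.2929]
tool_rot: [3.141, 0.0, -3.066]
contact_force: [-0.5, 0.0, 0.5]
opening: 0.0875
```

>>> {"api": "apply_moves", "payload": {
  "rows": [
    {"xyz": [0,0,0],"turn": 0},
    {"xyz": [0,0,0],"turn": 0},
    {"xyz": [0,0,0],"turn": 0},
    {"xyz": [0,0,0],"turn": 0},
    {"xyz": [0,0,0],"turn": 0},
    {"xyz": [0,0,0],"turn": 0}
  ]
}}

```text
time: 45.6
tool_pos: [0.5686, 0.1569, 0.293]
tool_rot: [3.142, 0.0, -3.066]
contact_force: [0.4, -0.1, -0.2]
opening: 0.0871
```

```bash
python3 - <<'E'
from h import *
sc,sd,w=cam("scene"),cam("side"),cam("wrist"); np.savez("wf.npz",**{k:np.array(v) for k,v in w.items()})
a=cv2.resize(sc["frame"][140:260,150:270],(400,400),interpolation=cv2.INTER_CUBIC); b=cv2.resize(w["frame"][:300,:],(400,190)); d=cv2.resize(sc["frame"],(400,300))[:,:]; e=cv2.resize(sd["frame"][160:280,190:270],(267,400),interpolation=cv2.INTER_CUBIC); e=cv2.copyMakeBorder(e,0,0,0,133,0)
cv2.imwrite("pics/final.png",cv2.resize(np.vstack([np.hstack([a,e]),np.hstack([cv2.copyMakeBorder(b,0,110,0,0,0),d])]),(686,600)))
E
```

```text
(no output)
```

View pics/final.png

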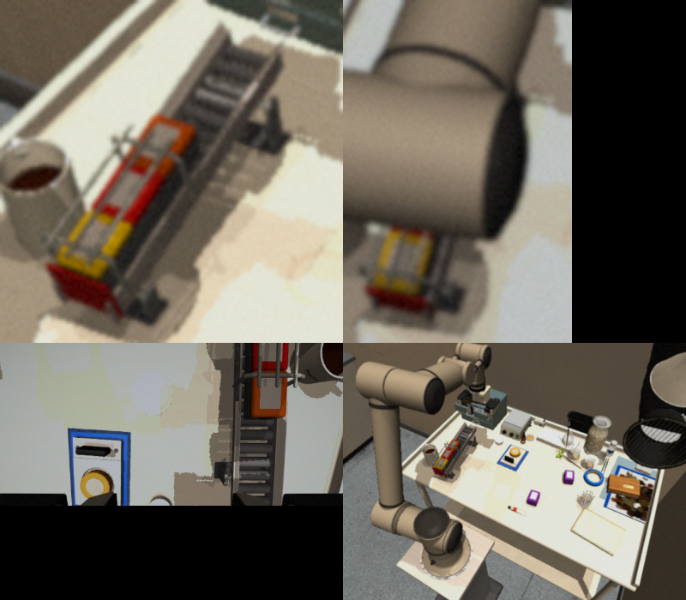

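```bash
python3 - <<'E'
from h import *
c=dict(np.load("wf.npz")); m=cv2.inRange(cv2.cvtColor(c["frame"],cv2.COLOR_BGR2HSV),(100,100,30),(125,255,255))
def runs(v):
    i=np.flatnonzero(np.diff(np.r_[0,(v>0).astype(int),0])); return [(a,b) for a,b in zip(i[::2],i[1::2]) if b-a>4]
for r in (185,205,225):
    rr=runs(m[r,:400]); print("row",r,rr); 
    if len(rr)==2: (a,b),(d,e)=rr; P=[plane(c,(x-.5,r),z)[:2].round(4) for x,z in ((a,0),(b,.014),(d,.014),(e,0))]; print(P,"margins",np.linalg.norm(P[1]-P[0]),np.linalg.norm(P[3]-P[2]))
for u in (150,175,200,220):
    rr=runs(m[:300,u]); a,b=rr[0]; P=[plane(c,(u,y-.5),z)[:2].round(4) for y,z in ((a,0),(b,.014))]; print("col",u,rr,P,"margin x",P[1][0]-P[0][0])
# compare opening-pose projection: carrier at mat centre
E
```

```text
row 185 [(np.int64(128), np.int64(136)), (np.int64(229), np.int64(243))]
[array([ 0.582 , -0.0587]), array([ 0.5788, -0.0437]), array([0.5717, 0.0545]), array([0.5729, 0.0665])] margins 0.01533753565603027 0.01205985074534507
row 205 [(np.int64(129), np.int64(137)), (np.int64(228), np.int64(243))]
[array([ 0.6041, -0.0586]), array([ 0.6003, -0.0435]), array([0.5931, 0.0538]), array([0.5949, 0.0671])] margins 0.015570806016388498 0.013421251804507664
row 225 [(np.int64(130), np.int64(137)), (np.int64(228), np.int64(242))]
[array([ 0.6268, -0.0585]), array([ 0.6223, -0.0443]), array([0.615 , 0.0541]), array([0.6175, 0.0665])] margins 0.014895972610071511 0.01264950591920492
col 150 [(np.int64(159), np.int64(173))] [array([ 0.5516, -0.0332]), array([ 0.5646, -0.0279])] margin x 0.013000000000000012
col 175 [(np.int64(160), np.int64(175))] [array([ 0.5508, -0.0063]), array([ 0.5648, -0.0016])] margin x 0.014000000000000012
col 200 [(np.int64(162), np.int64(177))] [array([0.551 , 0.0205]), array([0.565 , 0.0246])] margin x 0.013999999999999901
col 220 [(np.int64(164), np.int64(178))] [array([0.5516, 0.0419]), array([0.5645, 0.0455])] margin x 0.012900000000000023
```

Side margins measure about 15 mm all round, allowing for the visible plate side faces, and the cases are queued. I hand in.

```bash
python3 -c "
from cell import robot
print(robot.hand_in()); print(robot.observe()['time'])"
```

```text
the job is handed in; nothing more can be done
None
the job is handed in; nothing more can be done
```

The job is handed in at about 46 s of the 210 s allowed, and my last checks found nothing out of place.

- **Disc and carrier:** I seated the brass disc in the recess, then slid the carrier by its handle on to the blue mat without lifting it. Just before I let go of the handle, the carrier and mat centres agreed to about 0.5 mm and their angles to about 0.006 rad. The last check showed the disc still seated.
- **Cases:** Only the yellow, red and orange cases were there; I saw no blue or green one. I loaded those three in that order. The last picture shows them queued touching against the red stop.
- **Left alone:** I did not touch the mug, tin, paint tube, swab jar or the two purple look-alikes.

**Checks that disagreed:**
- The last margin check on the mat read 15 mm on one side, 12–13.5 mm on the opposite side and 13–14 mm at the near edge, against the ideal 15 mm. I put the low readings down to the plate's side faces being visible there, not to a real offset.
- The queue was only clear in the scene camera, because the arm hid most of the lane from the side camera.
- I viewed 17 pictures against the budget of 14.

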